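# Put the clothes pegs away in the cupboard's pull-out tray

## Task

Put the loose clothes pegs away: flip the cupboard's cam lever over to free the tray, pull the tray right out, lift the lid off the pegs tin standing in it and rest the lid, knob up, in the clay saucer. Put every peg that lies about into the tin, fit the lid back so that it sits fully down on the tin, then push the tray fully home and flip the lever back over to lock it. Leave the pail, the glass jar and the potted cactus where they stand.

Things in the scene. Friction and masses are not known exactly. Their poses are not given: they have to be found in the camera images.
- cupboard: fixed low white cupboard, 276 mm wide, 250 deep, 175 high, with a wooden top board 18 mm thick. Origin: on the ledge below the middle of its front face; x points into the cupboard, y to its left as the robot faces it, z up; the flush front face is the plane x = 0. Its opening is 180 mm wide between two 48 mm stiles
- tray (a joint): how far the tray is out along the cupboard's -x (m): 0 shut, 0.170 fully out; stays where left, 2 N friction; with the lever locked it gives only 4 mm. Grey front board 176 mm wide, 16 thick, flush when shut, its top 153 mm above the ledge; tray floor 30 mm above the ledge, 136 (x) by 154 mm (y) inside, other walls 40 mm high
- tray_handle (a point): middle of the tray's steel bar handle: a round bar 12 mm thick, 90 mm long along the cupboard's y, 141 mm above the ledge, its axis 46 mm out from the front board (40 mm clear behind it); moves with the tray
- lever (a joint): cam lever (rad), turns about the cupboard's x axis. 0 locked: arm leans inwards, over the tray, 35 deg from upright, cam nose before the tray's front board. 1.31 (its stop) free: arm leans outwards, 40 deg from upright, nose points up beside the board. Locked means below 0.25, free above 1.1; starts at 0 to 0.15. Friction only, 0.12 N m (2 N at the tip); locks only with the tray shut
- lever_tip (a point): centre of the round outer end of the lever's black grip (grip 18 mm thick, outer 50 mm of the arm), 93 mm from the pivot; swings in the plane 18 mm before the cupboard's front face, always above the top board. Hold or follow it along its arc: a level push against the leaning arm tends to bind on the rubber pads
- lever_pivot (a point): pivot of the lever on the right-hand stile, 132 mm above the ledge, 112 mm right of the cupboard's middle, on the front face; axes as the cupboard's. The arm is 14 mm wide; the cam nose reaches 38 mm from the pivot
- tin: open round stainless pegs tin standing loose on the tray floor (behind the front board, hidden while the tray is shut): outside diameter 123 mm, inside 117 mm, 85 mm high, base 3 mm thick, 350 g. Origin: centre of its underside, z up. With the tray shut it stands about 84 mm behind the cupboard's front face
- lid: loose stainless lid of the tin, 140 g: a bevelled plug 108 mm in diameter, 10 mm deep, that drops into the tin; above it a flange 131 mm in diameter, 6 mm thick; on top a black round knob 26 mm in diameter, 28 mm high (44 mm overall). Origin: centre of the plug's underside, z up. Seated, its origin is 75 mm above the tin's
- saucer: loose round terracotta plant saucer on the ledge, 186 mm across the rim, 30 mm high; inside floor 6 mm above its underside and about 140 mm across. Origin: centre of its underside, z up
- peg1: a jumbo wooden clothes peg lying on its side, 90 mm long, 14 mm high; two legs side by side, 24 mm wide over the jaws (its +x end), 28 mm in the middle, 33 mm at the handle end (-x), rigid, 22 g. Origin: centre of its underside; x along its length, z up. None when this start has no such peg
- peg2: a jumbo wooden clothes peg lying on its side, 90 mm long, 14 mm high; two legs side by side, 24 mm wide over the jaws (its +x end), 28 mm in the middle, 33 mm at the handle end (-x), rigid, 22 g. Origin: centre of its underside; x along its length, z up. None when this start has no such peg
- peg3: a jumbo wooden clothes peg lying on its side, 90 mm long, 14 mm high; two legs side by side, 24 mm wide over the jaws (its +x end), 28 mm in the middle, 33 mm at the handle end (-x), rigid, 22 g. Origin: centre of its underside; x along its length, z up. None when this start has no such peg
- peg4: a jumbo wooden clothes peg lying on its side, 90 mm long, 14 mm high; two legs side by side, 24 mm wide over the jaws (its +x end), 28 mm in the middle, 33 mm at the handle end (-x), rigid, 22 g. Origin: centre of its underside; x along its length, z up. None when this start has no such peg
- pail: blue plastic pail, 200 mm across the rim, 185 mm high, standing left of the pegs; leave it alone. Origin: centre of its underside
- jar: closed glass jar, 90 mm in diameter, 150 mm high; leave it alone. Origin: centre of its underside
- cactus: small potted cactus, 108 mm across the pot, 160 mm high; leave it alone. Origin: centre of its underside

How it is judged:
By the outcome, as a careful person would: the job done as asked, in the order asked, and still so for the second after the job is handed in, with the robot touching nothing.
Of peg1, peg2, peg3, peg4 only 2 to 4 are there at a start; the rules pass over those that are not, and their reading is None.
At some moment in a run one of peg1, peg2, peg3, peg4, saucer may be knocked a few centimetres aside while the robot is not near it.
Once in a run the grip may slacken for a moment while it holds something.
It also fails if it takes over 210 s, if anything falls off the work surface, if the arm or the gripper's body presses on something with over 40 N, if the wrist force passes 120 N, or if a joint passes its speed limit or range.

## Robot

A 7-joint arm with a two-finger parallel gripper is mounted at the origin on the work surface. World frame = base frame: x ahead of the robot, y to its left, z up, the work surface at z = 0. Lengths are in m, angles in rad, forces in N, time in s.
With the tool pointing down it reaches from about 0.4 to 0.9 m from the base axis. Payload 5.5 kg.
Tool frame: the origin (TCP) lies where the fingers leave the gripper's body, on its centre line; the fingertips stand manip.tips_ahead ahead of it and the grasp point (between the pads) lies 47 mm ahead of it (manip.tips_ahead is the distance from the TCP to the fingertips, in m); z points along the fingers, y is the direction in which the jaws open and shut (so a half turn about z gives the same grasp; the last joint's range is limited). The gripper opens to 92 mm and grips with 3 to 60 N. Pads are 19 mm wide; open, the fingers measure 130 mm over their backs; the gripper's body (75 mm by 190 mm) begins 47 mm behind the grasp point.
Start: joints at [1.558, 0.501, -0.427, 1.55, 0.221, 1.138, -0.21], TCP at [0.177, -0.625, 0.292] pointing down, gripper open.
Joint ranges: [-2.88, 2.88], [-0.31, 2.03], [-1.54, 1.56], [0.2, 2.42], [-1.41, 4.55], [0.19, 2.02], [-2.57, 2.57]. Speed limits (rad/s): [2.57, 2.57, 3.14, 3.14, 3.14, 3.14, 3.14].

## Interface

Orientations are given as a 3x3 rotation matrix whose columns are the frame's x, y, z axes.
In Python, from rig import manip gives the robot as it stands.
- The arm moves only by the shell command python3 -m crank 'ROWS' [OPENING] [FORCE]. ROWS is JSON, a list of rows, each a list of 2 entries, a list of its own where there are three numbers: the shift along the tool's x, y, z in units of 100 cm (1.0 is 100 cm), then the turn about the tool's z in units of 90 degrees (1.0 is 90 degrees). A call has 1 to 10 rows; each row shifts and turns the commanded pose from where the row before left it, along the tool's axes as they then stand; what a row does not reach is not made up. A row lasts 1/8 s, in which the tool goes at most 62.5 mm and 10.7 degrees, less where a joint would pass 70% of its speed; a pose out of reach is approached as far as the arm can. A call with a number of a shift or a turn outside -1 to 1 is refused whole. A call with a gripper value outside its range is refused whole. OPENING is the opening, from -1 (shut) to 1 (fully open), so that 0 is half open, set as the call begins (- or left out, the last holds). The fingers move at their own pace and stop on an object; FORCE is the grip in N (left out, the last holds). Time passes only in rows, so rows that do not move let the fingers close. It gives the time, the measured TCP pose, the force and the opening at its end, in the units of the state.
- manip.get_obs(): the state, without advancing time (a new reading comes with each control period).
- manip.capture(name): name is "scene" or "top" or "wrist"; returns a dict with "frame" (384x512x3 uint8, blue, green, red), "K" (3x3 intrinsics, pixels), "k1" (the pictures are not rectified: a ray, as slopes to the right and down, at radius r is drawn at 1 + k1 r^2 times it, then the intrinsics apply), "pose" (4x4, takes a point from camera to world coordinates). Camera axes: x right, y down, z forward; pixel columns grow to the right and rows downward; lengths in m; the calibration is good to about 2 mm. A picture is of the moment at which its call begins. There is no depth.
- manip.close_job(): hands the job in, once; it reports no verdict.
The state is a dict: "t": time; "joints": joint angles; "qvel": joint speeds; "effort": joint torques, N m; "position": TCP position; "tool_rot": TCP orientation; "contact_force": force on the tool from outside, world axes, zero at the start; "wrist_torque": the same for the moment, N m; "finger_gap": finger opening in m.
Only numpy, scipy, OpenCV 4.12 (cv2) and the standard library are available. Lean on these libraries where they do the work, as an engineer would, in place of code of your own. Each camera call takes 0.05 s, during which the arm holds its last target.

## Working session

There is one attempt and no reset: what is moved stays moved. The work goes in short steps, Python scripts to look and compute and a shell command to move; the robot and the scene stay as the last step left them, time stands still between calls to the robot, and variables do not carry over. Pictures are saved under pics/ and viewed, and the job is handed in when it is done.

```bash
ls -la; mkdir -p pics; cat > h.py <<'E'
import numpy as np, cv2
from rig import manip
def snap(n,fn):
    c=manip.capture(n); cv2.imwrite('pics/'+fn,c['frame']); np.savez('pics/'+fn+'.npz',**c); return c
def load(fn): return dict(np.load('pics/'+fn+'.npz'))
def ray(c,u,v):
    K=c['K'];k=float(c['k1'])
    d=cv2.undistortPoints(np.array([[[u,v]]],float),K,np.array([k,0,0,0,0.]))[0,0]
    R=c['pose'][:3,:3]; return c['pose'][:3,3],R@np.array([d[0],d[1],1.])
def onz(c,u,v,z):
    o,d=ray(c,u,v); return o+d*(z-o[2])/d[2]
def proj(c,p):
    T=np.linalg.inv(c['pose']); q=T[:3,:3]@np.array(p)+T[:3,3]; x=q[:2]/q[2]; x=x*(1+float(c['k1'])*(x@x)); return c['K'][:2,:2]@x+c['K'][:2,2]
def tri(a,b):
    A=np.zeros((3,3));B=np.zeros(3)
    for o,d in (a,b):
        d=d/np.linalg.norm(d);P=np.eye(3)-np.outer(d,d);A+=P;B+=P@o
    return np.linalg.solve(A,B)
E
python3 - <<'E'
from h import *
np.set_printoptions(precision=4,suppress=True)
for n in ['scene','top','wrist']:
    c=snap(n,n+'0.png'); print(n,c['pose'],c['K'],c['k1'])
print(manip.get_obs(), manip.tips_ahead)
E
```

```text
total 12
drwxr-xr-x  3 agent agent 4096 Dec  6 21:11 .
drwxr-xr-x 23 root  root  4096 Dec  6 21:11 ..
drwxr-xr-x  2 agent agent 4096 Dec  6 21:11 pics
scene [[ 0.1159 -0.891   0.439  -0.0605]
 [-0.9932 -0.1097  0.0394  0.026 ]
 [ 0.013  -0.4405 -0.8976  1.4121]
 [ 0.      0.      0.      1.    ]] [[448.2996   0.     251.693 ]
 [  0.     448.2996 195.6263]
 [  0.       0.       1.    ]] -0.00949493567551231
top [[-0.0189 -0.9801  0.1975  0.3043]
 [-0.9998  0.0201  0.0044  0.082 ]
 [-0.0083 -0.1974 -0.9803  1.5854]
 [ 0.      0.      0.      1.    ]] [[464.9228   0.     251.4997]
 [  0.     464.9228 190.6854]
 [  0.       0.       1.    ]] -0.02935552268469546
wrist [[ 0.2726 -0.926  -0.2612  0.247 ]
 [-0.9621 -0.2629 -0.0723 -0.6067]
 [-0.0017  0.271  -0.9626  0.3831]
 [ 0.      0.      0.      1.    ]] [[344.5465   0.     257.2146]
 [  0.     344.5465 190.838 ]
 [  0.       0.       1.    ]] -0.0775263511958672
{'t': 0.15, 'joints': array([ 1.5582,  0.5016, -0.4268,  1.5512,  0.2208,  1.1383, -0.2103]), 'qvel': array([ 0.0001, -0.0018, -0.0003, -0.0035,  0.0004,  0.0001,  0.0012]), 'effort': array([ -0.0062, -56.7108,  -5.8247, -27.9458,  -0.0685,   0.0266,
         0.0001]), 'position': array([ 0.1769, -0.625 ,  0.2914]), 'tool_rot': array([[ 0.9622,  0.2724, -0.0003],
       [ 0.2724, -0.9622,  0.0014],
       [ 0.0001, -0.0014, -1.    ]]), 'contact_force': array([ 0.0138, -0.7814, -0.9161]), 'wrist_torque': array([0.0069, 0.0206, 0.0126]), 'finger_gap': 0.09227263650549922} 0.0655
```

View pics/scene0.png

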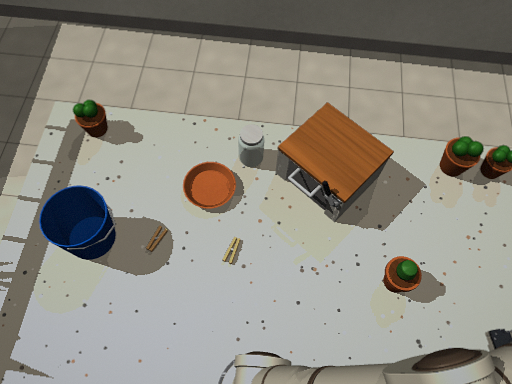

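View pics/top0.png

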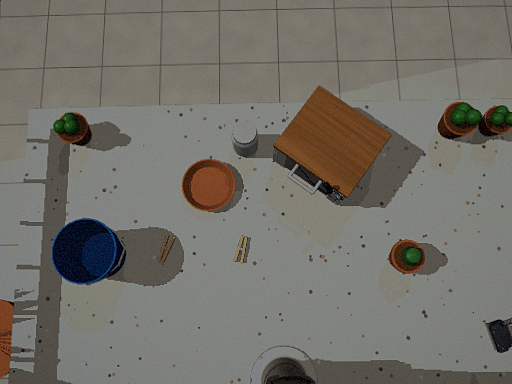

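View pics/wrist0.png

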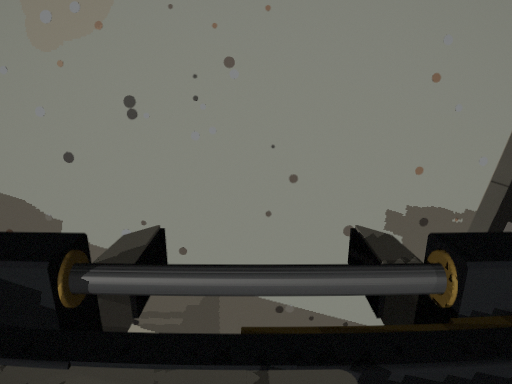

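```bash
python3 - <<'E'
from h import *
np.set_printoptions(precision=4,suppress=True)
for n in ['top','scene']:
    c=load(n+'0.png'); f=c['frame']; hsv=cv2.cvtColor(f,cv2.COLOR_BGR2HSV)
    sub=f.astype(int)
    print(n, 'samples wood',hsv[140,330],'saucer',hsv[185,208],'peg',[hsv[249,241],hsv[250,233]])
    m=((hsv[...,0]<16)&(hsv[...,1]>140)&(hsv[...,2]>60)).astype(np.uint8)
    cs,_=cv2.findContours(cv2.morphologyEx(m,cv2.MORPH_OPEN,np.ones((3,3))),cv2.RETR_EXTERNAL,cv2.CHAIN_APPROX_NONE)
    for k in sorted(cs,key=cv2.contourArea)[-4:]:
        a=cv2.contourArea(k); ap=cv2.approxPolyDP(k,5,True)[:,0]
        print(a,ap.tolist())
        if len(ap)==4:
            for z in (.175,.193): print(z,[onz(c,*p,z)[:2] for p in ap])
        (x,y),(MA,ma),an=cv2.fitEllipse(k); print('ell',x,y,MA,ma,an,onz(c,x,y,.03))
    m=((hsv[...,0]>12)&(hsv[...,0]<28)&(hsv[...,1]>90)&(hsv[...,2]>50)).astype(np.uint8)
    cs,_=cv2.findContours(m,cv2.RETR_EXTERNAL,cv2.CHAIN_APPROX_NONE)
    for k in cs:
        if cv2.contourArea(k)>30:
            r=cv2.minAreaRect(k); print('peg',cv2.contourArea(k),r,onz(c,*r[0],.012), r)
    cv2.imwrite(f'pics/crop_{n}.png',cv2.resize(f[70:220,240:410],None,fx=4.5,fy=4,interpolation=cv2.INTER_CUBIC)[:600])
    cv2.imwrite(f'pics/peg_{n}.png',cv2.resize(f[220:280,130:270],None,fx=5,fy=5,interpolation=cv2.INTER_CUBIC))
E
```

```text
top samples wood [ 13 174 110] saucer [ 12 200 126] peg [array([113,  27, 159], dtype=uint8), array([ 36,  10, 132], dtype=uint8)]
181.5 [[411, 240], [391, 250], [399, 270], [394, 251]]
0.175 [array([ 0.426 , -0.3925]), array([ 0.3972, -0.3293]), array([ 0.3371, -0.3489]), array([ 0.394 , -0.3382])]
0.193 [array([ 0.4245, -0.3864]), array([ 0.396 , -0.3241]), array([ 0.3367, -0.3434]), array([ 0.3929, -0.3328])]
ell 403.01251220703125 254.60284423828125 21.76586151123047 28.235607147216797 17.306657791137695 [ 0.3907 -0.4105  0.03  ]
728.0 [[0, 300], [2, 376], [9, 365], [13, 306]]
0.175 [array([0.2698, 0.8484]), array([0.0528, 0.8254]), array([0.0834, 0.8068]), array([0.2518, 0.8073])]
0.193 [array([0.2702, 0.8386]), array([0.056 , 0.8159]), array([0.0862, 0.7976]), array([0.2525, 0.798 ])]
ell 5.444321155548096 325.3332214355469 11.707494735717773 106.10935974121094 2.123847723007202 [0.1849 0.9024 0.03  ]
1738.5 [[199, 161], [203, 167], [191, 177], [189, 191], [197, 208], [212, 210], [229, 200], [234, 179], [223, 163]]
ell 211.6013641357422 185.09933471679688 43.88992691040039 51.2
[... 2547 characters left out ...]
1.8965606689453, 249.7413787841797), (9.060144424438477, 25.86737060546875), 23.198591232299805) [0.4196 0.1291 0.012 ] ((231.8965606689453, 249.7413787841797), (9.060144424438477, 25.86737060546875), 23.198591232299805)
peg 157.0 ((156.00003051757812, 238.49998474121094), (9.429903030395508, 27.457660675048828), 33.690067291259766) [0.4281 0.3841 0.012 ] ((156.00003051757812, 238.49998474121094), (9.429903030395508, 27.457660675048828), 33.690067291259766)
peg 5620.0 ((334.9953308105469, 149.62118530273438), (92.74561309814453, 71.30546569824219), 39.09385681152344) [ 0.8487 -0.1946  0.012 ] ((334.9953308105469, 149.62118530273438), (92.74561309814453, 71.30546569824219), 39.09385681152344)
```

View pics/crop_top.png

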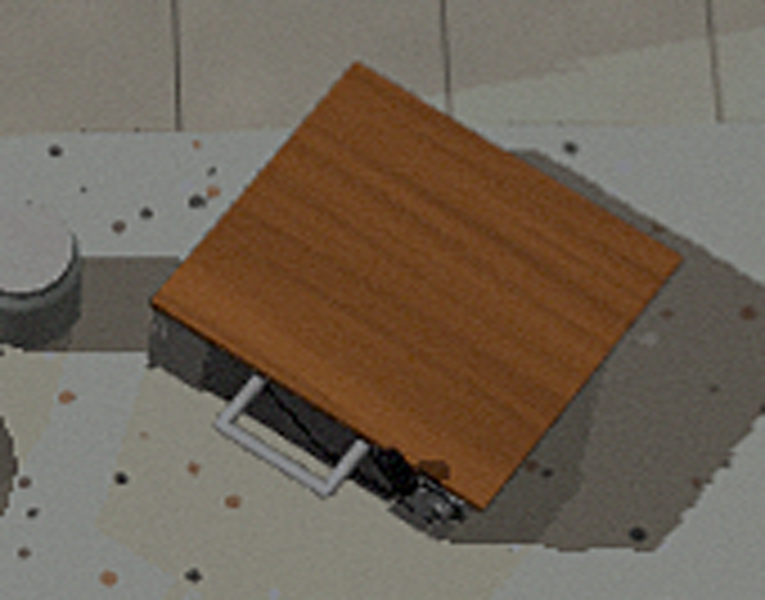

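View pics/peg_top.png

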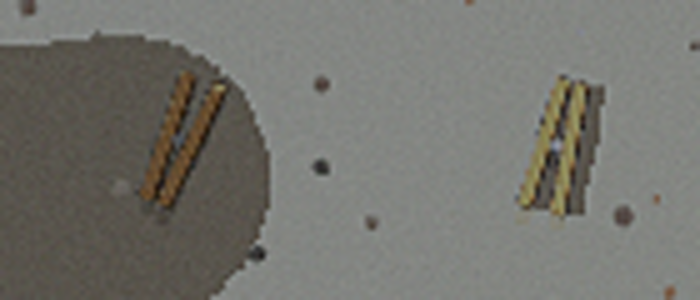

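View pics/crop_scene.png

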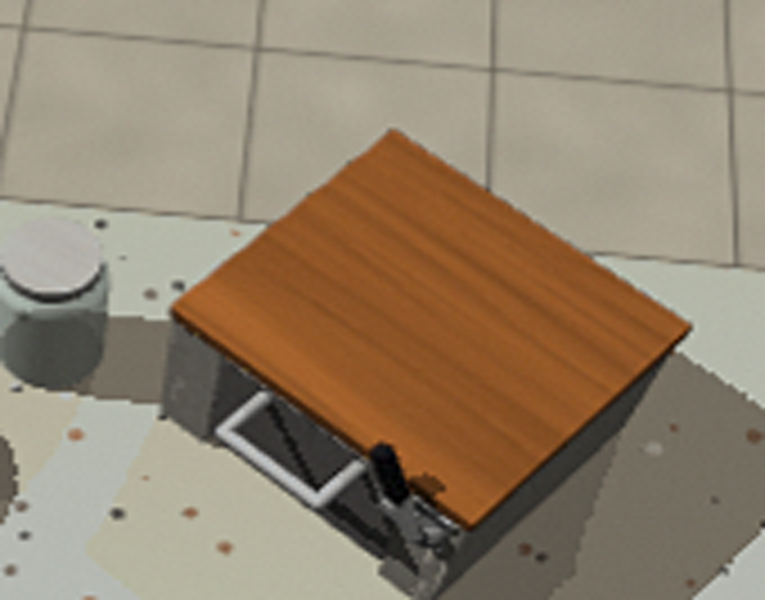

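```bash
cat >> h.py <<'E'
np.set_printoptions(precision=4,suppress=True)
CY=np.deg2rad(-36.2); CO=np.array([.647,-.0985])
def set_cup(o,yaw):
    global CO,CY; CO=np.array(o);CY=yaw
def c2w(x,y,z=None):
    e=np.array([np.cos(CY),np.sin(CY)]);n=np.array([-e[1],e[0]]); p=CO+x*e+y*n
    return p if z is None else np.array([*p,z])
def w2c(p):
    e=np.array([np.cos(CY),np.sin(CY)]);n=np.array([-e[1],e[0]]); d=np.array(p[:2])-CO
    return np.array([d@e,d@n])
def go(p,yawy=None):
    """grasp point target world p (grasp point, 47 mm ahead of TCP); yawy = world angle wanted for tool y (mod pi)"""
    s=manip.get_obs(); R=s['tool_rot']; g=s['position']+R[:,2]*.047
    a=np.arctan2(R[1,1],R[0,1]); t=0
    if yawy is not None:
        t=(yawy-a+np.pi/2)%np.pi-np.pi/2
    print('grasp now',g,'tool y deg',np.rad2deg(a),'q7',s['joints'][6],'F',s['contact_force'],'gap',s['finger_gap'],'t',s['t'])
    d=np.array(p)-g
    print('shift now',R.T@d,'turn units',-t/(np.pi/2)); 
    c,s_=np.cos(t),np.sin(t); R2=np.array([[c,-s_,0],[s_,c,0],[0,0,1]])@R
    print('shift after turn',R2.T@d, 'rows min',np.linalg.norm(d)/.0625)
E
python3 - <<'E'
from h import *
go(c2w(-.06,-.06,.30),CY)
E
python3 -m crank '[[[0,0,-0.03],-0.1055],[[0,0,-0.03],-0.1055],[[0,0,-0.03],-0.1055],[[0,0,0],-0.1055]]'
```

```text
grasp now [ 0.1769 -0.625   0.2444] tool y deg -74.19377026691666 q7 -0.21028282668292728 F [ 0.0138 -0.7814 -0.9161] gap 0.09227263650549922 t 0.15
shift now [ 0.5116 -0.3889 -0.055 ] turn units -0.4221530029657406
shift after turn [ 0.6425  0.0084 -0.0555] rows min 10.319456440944311
t: 0.65
position: [0.1776, -0.6264, 0.3852]
tool_rot: [[0.586, 0.81, 0.001], [0.81, -0.586, -0.005], [-0.003, 0.004, -1.0]]
contact_force: [0.1, 0.9, -0.0]
finger_gap: 0.0918
```

```bash
python3 -m crank '[[[0.055,0,0],0],[[0.055,0,0],0],[[0.055,0,0],0],[[0.055,0,0],0],[[0.055,0,0],0],[[0.055,0,0],0],[[0.055,0,0],0],[[0.055,0,0],0],[[0.055,0,0],0],[[0.055,0,0],0]]'
python3 -m crank '[[[0.03,0,0],0],[[0,0,0],0],[[0,0,0],0]]'
python3 - <<'E'
from h import *
go(c2w(-.06,-.06,.30),CY)
for n in ['scene','top','wrist']: snap(n,n+'1.png')
E
```

```text
t: 1.9
position: [0.5026, -0.1803, 0.3822]
tool_rot: [[0.591, 0.806, -0.0], [0.806, -0.591, -0.001], [-0.0, 0.0, -1.0]]
contact_force: [0.2, -0.2, -0.6]
finger_gap: 0.0918
t: 2.28
position: [0.5192, -0.1583, 0.3819]
tool_rot: [[0.591, 0.806, -0.001], [0.806, -0.591, -0.0], [-0.001, -0.001, -1.0]]
contact_force: [-0.4, 0.2, -0.2]
finger_gap: 0.0917
grasp now [ 0.5192 -0.1583  0.3349] tool y deg -36.25028098700961 q7 -0.597073231994897 F [-0.3503  0.227  -0.2141] gap 0.09174834384636274 t 2.275
shift now [0.0638 0.0078 0.0348] turn units -0.0005586776334401195
shift after turn [0.0638 0.0078 0.0348] rows min 1.1694913615277547
```

View pics/wrist1.png

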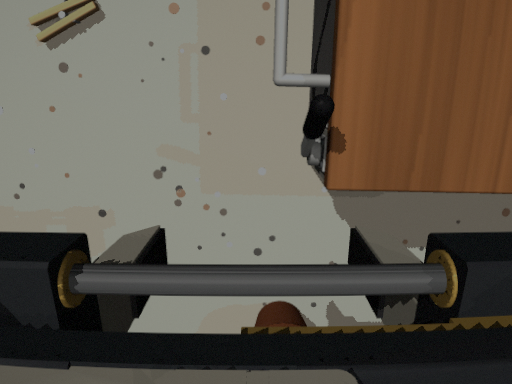

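View pics/top1.png

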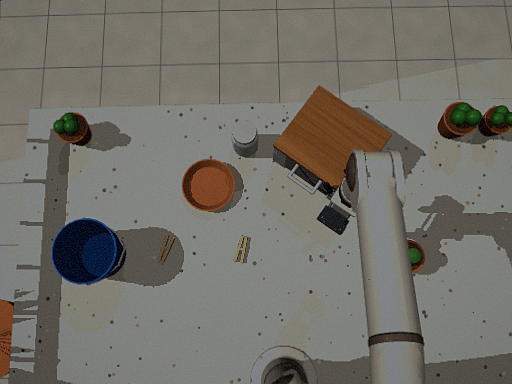

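```bash
python3 - <<'E'
from h import *
c=load('wrist1.png'); hsv=cv2.cvtColor(c['frame'],cv2.COLOR_BGR2HSV)
m=((hsv[...,0]<18)&(hsv[...,1]>120)&(hsv[...,2]>50)).astype(np.uint8)[:230]
E=[]
for v in list(range(10,75,5))+list(range(145,183,5)):
    u=300+np.argmax(m[v,300:]); 
    w=onz(c,u,v,.175); E.append(w); print(u,v,w[:2],w2c(w))
E=np.array(E); 
vx,vy,x0,y0=cv2.fitLine(E[:,:2].astype(np.float32),cv2.DIST_HUBER,0,.01,.01)[:,0]; print('yaw deg',np.rad2deg(np.arctan2(vy,vx))-90, w2c([x0,y0]))
for u in (350,400,450):
    v=np.where(m[:,u])[0].max(); print('side',u,v,w2c(onz(c,u,v,.175)))
for p in [(321,105),(320,98)]: print(w2c(onz(c,*p,.208)))
print('handle corner',w2c(onz(c,280,80,.141)), 'peg',onz(c,62,18,.012))
b=cv2.resize(c['frame'][60:200,270:360],None,fx=4,fy=4,interpolation=cv2.INTER_CUBIC);cv2.imwrite('pics/l1.png',b)
for n in ['top0.png','scene0.png']:
    cc=load(n)
    print(n,'tip pred',proj(cc,c2w(-.018,-.0587,.208)))
E
```

```text
338 10 [ 0.6539 -0.0866] [-0.0015  0.0137]
338 15 [ 0.6518 -0.0897] [-0.0013  0.0099]
338 20 [ 0.6496 -0.0929] [-0.0012  0.0061]
337 25 [ 0.6468 -0.0956] [-0.0018  0.0022]
337 30 [ 0.6447 -0.0988] [-0.0017 -0.0016]
337 35 [ 0.6425 -0.102 ] [-0.0015 -0.0055]
336 40 [ 0.6397 -0.1048] [-0.0022 -0.0094]
336 45 [ 0.6376 -0.108 ] [-0.002  -0.0133]
336 50 [ 0.6354 -0.1113] [-0.0018 -0.0172]
335 55 [ 0.6325 -0.1141] [-0.0025 -0.0211]
335 60 [ 0.6303 -0.1174] [-0.0023 -0.0251]
335 65 [ 0.6281 -0.1207] [-0.0021 -0.029 ]
334 70 [ 0.6252 -0.1235] [-0.0028 -0.033 ]
331 145 [ 0.5886 -0.1744] [-0.0023 -0.0957]
330 150 [ 0.5855 -0.1775] [-0.003  -0.1001]
328 155 [ 0.5816 -0.1802] [-0.0045 -0.1045]
328 160 [ 0.5792 -0.1839] [-0.0043 -0.109 ]
327 165 [ 0.576  -0.1872] [-0.0049 -0.1135]
327 170 [ 0.5735 -0.1909] [-0.0047 -0.118 ]
327 175 [ 0.571  -0.1948] [-0.0045 -0.1226]
326 180 [ 0.5678 -0.1981] [-0.0051 -0.1272]
yaw deg -37.68496 [-0.003  -0.0503]
side 350 189 [ 0.0172 -0.1356]
side 400 190 [ 0.0635 -0.1366]
side 450 191 [ 0.1114 -0.1377]
[-0.0185 -0.0606]
[-0.0194 -0.0555]
handle corner [-0.0454 -0.04  ] peg [0.4199 0.1252 0.012 ]
top0.png tip pred [325.1224 184.0393]
scene0.png tip pred [324.2523 182.9855]
```

View pics/l1.png

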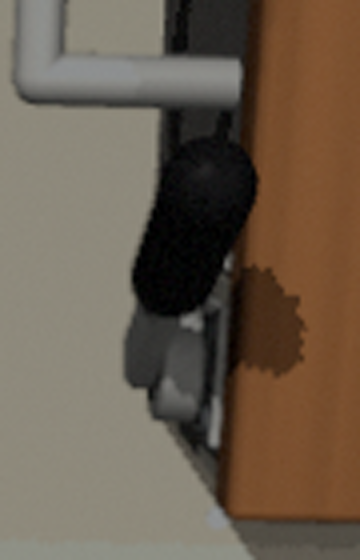

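```bash
python3 - <<'E'
from h import *
k=c2w(-.0052,-.1351); print('corner',k)
pts=[c2w(-.0185,-.0606),c2w(-.0194,-.0555),c2w(-.0454,-.04),c2w(-.0015,.0137)]
y=np.deg2rad(-37.3); n=np.array([-np.sin(y),np.cos(y)]); o=k+.138*n; print('origin',o)
set_cup(o,y)
for p in pts: print(w2c(p))
for n,P in (('top0.png',[(318,87),(275,146),(348,195),(390,133)]),('scene0.png',[(326,103),(279,148),(346,200),(391,150)])):
    cc=load(n); print(n,[w2c(onz(cc,*q,.175)) for q in P])
E
```

```text
corner [ 0.563  -0.2044]
origin [ 0.6466 -0.0947]
[-0.0147 -0.0638]
[-0.0157 -0.0587]
[-0.042  -0.0437]
[0.0008 0.0108]
top0.png [array([0.2468, 0.1388]), array([0.0027, 0.1354]), array([ 0.0076, -0.1384]), array([ 0.253 , -0.1346])]
scene0.png [array([0.2458, 0.1406]), array([-0.0014,  0.1334]), array([ 0.0042, -0.1403]), array([ 0.2485, -0.1323])]
```

```bash
sed -i 's/^CY=.*/CY=np.deg2rad(-36.9); CO=np.array([.6482,-.0959])/' h.py
python3 - <<'E'
from h import *
go(c2w(-.018,-.0646,.205),CY)
E
```

```text
grasp now [ 0.519  -0.1591  0.335 ] tool y deg -36.36744229458859 q7 -0.5974059020379903 F [0.3069 0.503  0.262 ] gap 0.09178072651383759 t 2.425
shift now [0.0632 0.048  0.13  ] turn units 0.005917307837904529
shift after turn [0.0636 0.0474 0.13  ] rows min 2.4364532868073456
```

```bash
python3 -m crank '[[[0.032,0.024,0.03],0.006],[[0.032,0.024,0.03],0],[[0,0,0],0],[[0,0,0],0]]' 0.1 10
python3 - <<'E'
from h import *
go(c2w(-.018,-.0646,.205),CY)
snap('wrist','wrist2.png');snap('scene','scene2.png')
E
```

```text
t: 2.92
position: [0.5959, -0.1354, 0.3222]
tool_rot: [[0.599, 0.801, -0.001], [0.801, -0.599, 0.0], [-0.0, -0.001, -1.0]]
contact_force: [0.2, -0.4, 0.4]
finger_gap: 0.0561
grasp now [ 0.5959 -0.1354  0.2752] tool y deg -36.814452438518934 q7 -0.7650808451842199 F [ 0.1762 -0.3919  0.3554] gap 0.056125013589180504 t 2.925
shift now [-0.0016  0.0001  0.0702] turn units 0.0009505284609008101
shift after turn [-0.0016  0.0001  0.0702] rows min 1.123792878012481
```

View pics/wrist2.png

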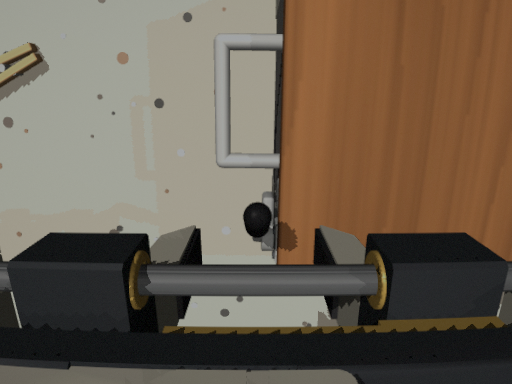

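```bash
python3 - <<'E'
from h import *
c=load('scene2.png');cv2.imwrite('pics/s2.png',cv2.resize(c['frame'][90:230,250:420],None,fx=4,fy=4,interpolation=cv2.INTER_CUBIC))
E
```

```text
(no output)
```

View pics/s2.png

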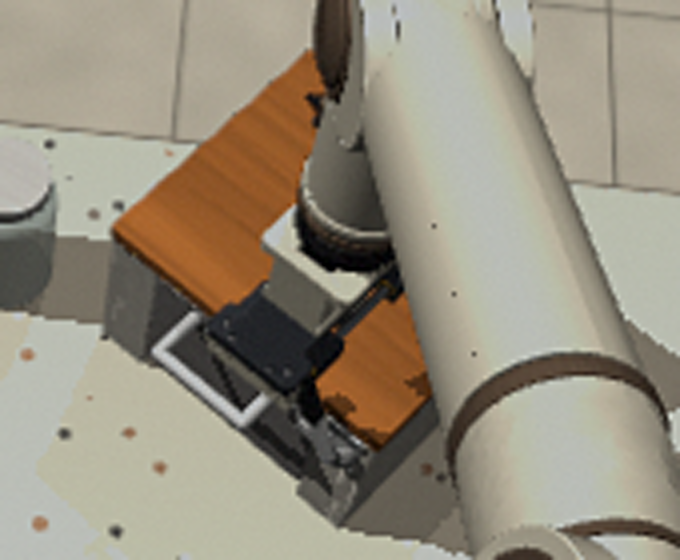

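```bash
python3 - <<'E'
from h import *
c=load('wrist2.png')
print('tip',w2c(onz(c,258,217,.210)),w2c(onz(c,258,208,.215)))
print('handle',w2c(onz(c,222,42,.141)),w2c(onz(c,222,160,.141)))
print('edge',[w2c(onz(c,*q,.175)) for q in [(285,20),(281,100),(277,175)]])
print(proj(c,c2w(-.018,-.061,.21)))
E
```

```text
tip [-0.0167 -0.0658] [-0.0168 -0.0582]
handle [-0.0437  0.0469] [-0.0457 -0.0425]
edge [array([0.0004, 0.0557]), array([-0.0013,  0.0051]), array([-0.0032, -0.0469])]
[255.9921 209.7014]
```

```bash
python3 -m crank '[[[0,0.001,0.035],0],[[0,0,0.035],0],[[0,0,0],0]]' 0.1 10
python3 -m crank '[[[0,0,0],0],[[0,0,0],0],[[0,0,0],0],[[0,0,0],0],[[0,0,0],0]]' -1 8
python3 - <<'E'
from h import *
go(c2w(-.018,-.0646,.205),CY); print(w2c(manip.get_obs()['position']))
snap('wrist','wrist3.png')
E
```

```text
t: 3.4
position: [0.5951, -0.1364, 0.2511]
tool_rot: [[0.6, 0.8, -0.004], [0.8, -0.6, -0.0], [-0.003, -0.003, -1.0]]
contact_force: [-0.2, -0.3, 0.7]
finger_gap: 0.0505
t: 4.03
position: [0.597, -0.134, 0.2527]
tool_rot: [[0.598, 0.802, -0.0], [0.802, -0.598, 0.001], [0.001, -0.001, -1.0]]
contact_force: [-2.8, 3.4, 4.2]
finger_gap: 0.0177
grasp now [ 0.597  -0.1339  0.2057] tool y deg -36.6988300360948 q7 -0.810584708474971 F [-2.8474  3.3788  4.2263] gap 0.017749661263377754 t 4.025
shift now [-0.0035  0.0001  0.0007] turn units 0.002235221821168929
shift after turn [-0.0035  0.0001  0.0007] rows min 0.05650605177390994
[-0.0181 -0.0612]
```

View pics/wrist3.png

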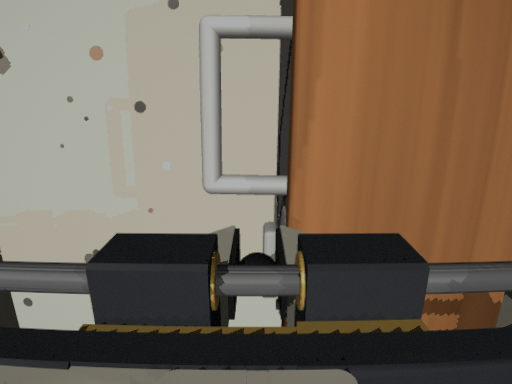

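```bash
python3 -m crank '[[[-0.0100,0,-0.0060],0],[[-0.0108,0,-0.0046],0],[[-0.0112,0,-0.0032],0],[[-0.0116,0,-0.0017],0],[[-0.0117,0,-0.0002],0]]' -1 8
python3 - <<'E'
from h import *
s=manip.get_obs(); p=w2c(s['position']); print(p+[0,.112],s['position'][2]-.047-.132,s['contact_force'],s['finger_gap'])
E
python3 -m crank '[[[-0.0117,0,0.0014],0],[[-0.0113,0,0.0028],0],[[-0.0109,0,0.0044],0],[[-0.0102,0,0.0057],0],[[-0.0094,0,0.0069],0]]' -1 8
python3 - <<'E'
from h import *
s=manip.get_obs(); p=w2c(s['position']); print(p+[0,.112],s['position'][2]-.047-.132,s['contact_force'],s['finger_gap'])
E
```

```text
t: 4.7
position: [0.5623, -0.1797, 0.2669]
tool_rot: [[0.599, 0.801, -0.003], [0.801, -0.599, 0.002], [-0.0, -0.003, -1.0]]
contact_force: [-1.2, 5.6, -5.7]
finger_gap: 0.0174
[-0.0184 -0.0066] 0.08792412944458261 [-1.2087  5.5577 -5.748 ] 0.017411075454310643
t: 5.32
position: [0.5314, -0.2204, 0.2471]
tool_rot: [[0.598, 0.802, -0.001], [0.802, -0.598, 0.003], [0.002, -0.003, -1.0]]
contact_force: [-3.6, 12.7, 10.2]
finger_gap: 0.0177
[-0.0187 -0.0577] 0.06813608414439137 [-3.5995 12.6989 10.1522] 0.017733440841341336
```

```bash
python3 -m crank '[[[0,0,0],0],[[0,0,0],0],[[0,0,0],0],[[0,0,-0.03],0],[[0,0,-0.05],0],[[0,0,-0.01],0],[[0,0,0],0]]' 0 8
python3 - <<'E'
from h import *
go(c2w(-.046,0.002,.148),CY)
snap('wrist','wrist4.png');snap('scene','scene4.png')
c=load('scene4.png');cv2.imwrite('pics/s4.png',cv2.resize(c['frame'][90:230,250:420],None,fx=4,fy=4,interpolation=cv2.INTER_CUBIC))
E
```

```text
t: 6.2
position: [0.5324, -0.2228, 0.3375]
tool_rot: [[0.599, 0.801, 0.002], [0.801, -0.599, -0.002], [-0.0, 0.002, -1.0]]
contact_force: [0.2, -0.4, -0.1]
finger_gap: 0.0456
grasp now [ 0.5325 -0.2229  0.2905] tool y deg -36.78616700970023 q7 -0.5650824590278742 F [ 0.201  -0.4082 -0.1235] gap 0.0456022420585651 t 6.2
shift now [ 0.1732 -0.0297  0.1424] turn units 0.0012648110033308404
shift after turn [ 0.1731 -0.03    0.1424] rows min 3.6179947094817684
```

View pics/wrist4.png

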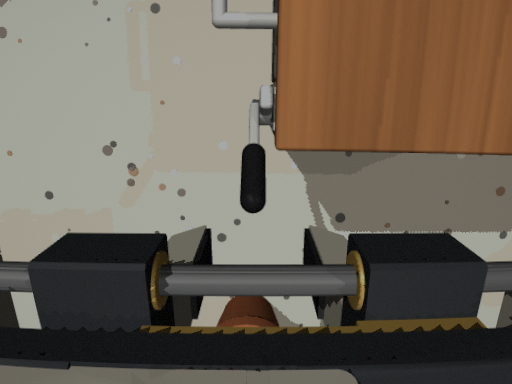

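View pics/s4.png

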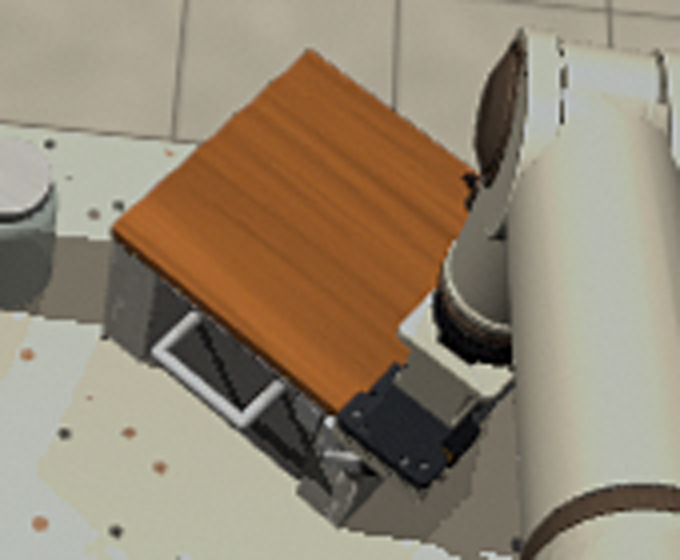

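```bash
python3 -m crank '[[[0.043,-0.0075,0],0],[[0.043,-0.0075,0],0],[[0.043,-0.0075,0],0],[[0.043,-0.0075,0],0],[[0,0,0.025],0],[[0,0,0.025],0],[[0,0,0],0]]' -0.2 30
python3 - <<'E'
from h import *
go(c2w(-.046,0.002,.148),CY)
c=snap('wrist','wrist5.png')
E
```

```text
t: 7.18
position: [0.609, -0.0668, 0.2831]
tool_rot: [[0.598, 0.801, -0.007], [0.801, -0.598, 0.001], [-0.003, -0.006, -1.0]]
contact_force: [0.3, 0.7, 0.4]
finger_gap: 0.0363
grasp now [ 0.6086 -0.0667  0.2361] tool y deg -36.72852435734203 q7 -0.9118620875296543 F [0.2649 0.6863 0.4212] gap 0.03630925321760225 t 7.175
shift now [0.0027 0.0037 0.0881] turn units 0.0019052849184218108
shift after turn [0.0027 0.0037 0.0881] rows min 1.4116720239242968
```

View pics/wrist5.png

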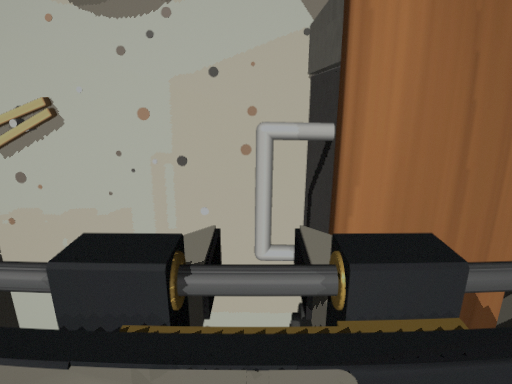

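```bash
python3 - <<'E'
from h import *
c=load('wrist5.png')
print('handle',w2c(onz(c,266,132,.141)),w2c(onz(c,263,252,.141)))
E
```

```text
handle [-0.0431  0.0464] [-0.0444 -0.0422]
```

```bash
python3 -m crank '[[[0.001,0.002,0.03],0],[[0.001,0.002,0.03],0],[[0.001,0.001,0.028],0],[[0,0,0],0],[[0,0,0],0]]' -0.2 30
python3 -m crank '[[[0,0,0],0],[[0,0,0],0],[[0,0,0],0],[[0,0,0],0]]' -1 30
python3 - <<'E'
from h import *
go(c2w(-.046,0.002,.148),CY)
E
```

```text
t: 7.85
position: [0.6177, -0.0671, 0.2003]
tool_rot: [[0.599, 0.801, 0.002], [0.801, -0.599, 0.0], [0.001, 0.002, -1.0]]
contact_force: [0.2, 0.2, 0.3]
finger_gap: 0.037
t: 8.35
position: [0.6149, -0.0652, 0.1993]
tool_rot: [[0.597, 0.802, -0.004], [0.802, -0.597, 0.001], [-0.001, -0.004, -1.0]]
contact_force: [-7.5, 2.5, 8.1]
finger_gap: 0.0111
grasp now [ 0.6147 -0.0651  0.1523] tool y deg -36.68757075450765 q7 -0.9729070525152972 F [-7.4726  2.5116  8.11  ] gap 0.011073907836044174 t 8.35
shift now [-0.0025 -0.0007  0.0043] turn units 0.002360324949915095
shift after turn [-0.0025 -0.0007  0.0043] rows min 0.08067356275988592
```

```bash
python3 -m crank '[[[0,-0.01,0],0],[[0,-0.02,0],0],[[0,-0.02,0],0],[[0,-0.02,0],0],[[0,-0.02,0],0]]' -1 30
python3 - <<'E'
from h import *
go(c2w(-.216,0.002,.148),CY)
E
```

```text
t: 8.98
position: [0.5455, -0.0123, 0.1994]
tool_rot: [[0.598, 0.801, 0.004], [0.801, -0.598, 0.001], [0.003, 0.003, -1.0]]
contact_force: [4.3, 2.3, -1.2]
finger_gap: 0.0111
grasp now [ 0.5457 -0.0123  0.1524] tool y deg -36.75690989923154 q7 -1.0679565735996182 F [ 4.2666  2.2673 -1.179 ] gap 0.011103503913447759 t 8.975
shift now [-0.0031 -0.0839  0.0041] turn units 0.0015898900085385176
shift after turn [-0.0033 -0.0839  0.0041] rows min 1.3445052928310144
```

```bash
python3 -m crank '[[[0,-0.02,0],0],[[0,-0.02,0],0],[[0,-0.02,0],0],[[0,-0.015,0],0],[[0,-0.011,0],0],[[0,0,0],0]]' -1 30
python3 - <<'E'
from h import *
go(c2w(-.216,0.002,.148),CY)
E
```

```text
t: 9.72
position: [0.4791, 0.0384, 0.1994]
tool_rot: [[0.598, 0.801, 0.009], [0.801, -0.598, 0.002], [0.007, 0.006, -1.0]]
contact_force: [13.0, 1.2, -14.0]
finger_gap: 0.0108
grasp now [0.4795 0.0384 0.1524] tool y deg -36.75195216824524 q7 -1.1589240448322464 F [ 12.9523   1.2044 -13.9751] gap 0.010824498046016588 t 9.725
shift now [-0.0042 -0.0005  0.0044] turn units 0.0016449759083863509
shift after turn [-0.0042 -0.0005  0.0044] rows min 0.09731415196104333
```

```bash
sed -i 's/^CY=.*/CY=np.deg2rad(-37.2); CO=np.array([.6482,-.0959])/' h.py
python3 -m crank '[[[0,0.003,0],0],[[0,0,0],0],[[0,0,0],0],[[0,0,-0.04],0],[[0,0,-0.05],0],[[0.02,0.03,-0.05],0],[[0,0.03,-0.04],0],[[0,0.02,0],0],[[0,0,0],0],[[0,0,0],0]]' -0.2 30
python3 - <<'E'
from h import *
go(c2w(-.086,0.0,.145),CY)
c=snap('wrist','wrist6.png'); c=snap('top','top6.png'); snap('scene','scene6.png')
E
```

```text
t: 10.98
position: [0.5527, 0.0053, 0.3772]
tool_rot: [[0.597, 0.802, -0.003], [0.802, -0.597, 0.001], [-0.002, -0.003, -1.0]]
contact_force: [-0.7, 0.2, -0.4]
finger_gap: 0.0367
grasp now [0.5525 0.0053 0.3302] tool y deg -36.68342605331432 q7 -0.9513806831918196 F [-0.6957  0.2462 -0.4423] gap 0.03670221237952504 t 10.975
shift now [-0.023   0.0518  0.185 ] turn units 0.005739710518729787
shift after turn [-0.0225  0.052   0.185 ] rows min 3.0960859828562453
```

View pics/wrist6.png

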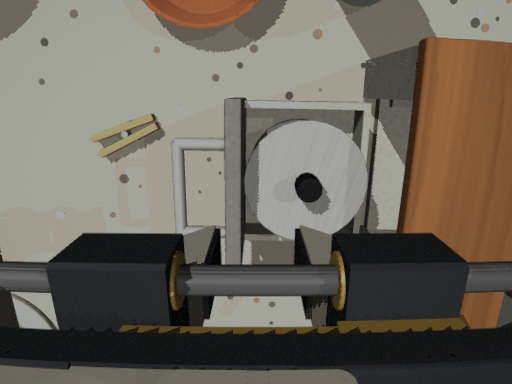

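View pics/top6.png

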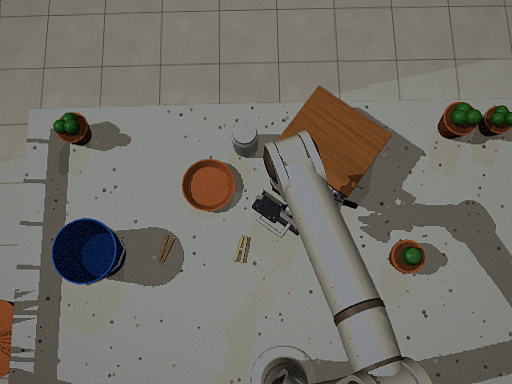

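View pics/scene6.png

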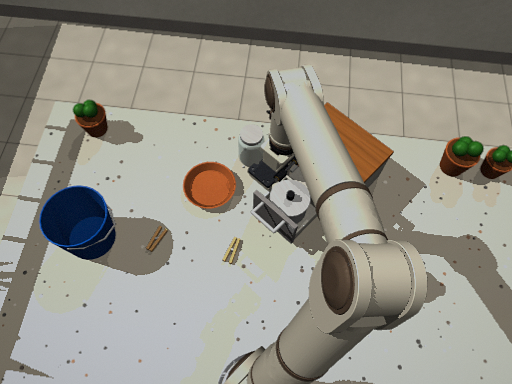

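```bash
python3 - <<'E'
from h import *
c=load('wrist6.png'); g=cv2.cvtColor(c['frame'],cv2.COLOR_BGR2GRAY)
r=g[110:235,250:365]; m=(r<45).astype(np.uint8)
n,l,st,ce=cv2.connectedComponentsWithStats(m)
for i in range(1,n):
    if st[i,4]>80: print(st[i],ce[i]+[250,110])
print('lum lid',g[150,300],g[205,290],'tray',g[110,270])
print('knob',w2c(onz(c,309,186.5,.149)),w2c(onz(c,309,187,.145)))
# lid extents
m=cv2.inRange(g,130,255); m[:118]=0;m[240:]=0;m[:,:246]=0;m[:,370:]=0
m=cv2.morphologyEx(m,cv2.MORPH_OPEN,np.ones((5,5)))
cs,_=cv2.findContours(m,cv2.RETR_EXTERNAL,cv2.CHAIN_APPROX_NONE)
k=max(cs,key=cv2.contourArea); h=cv2.convexHull(k); print(cv2.boundingRect(k),cv2.fitEllipse(h))
e=cv2.fitEllipse(h); print('lid',w2c(onz(c,*e[0],.121)))
for dx,dy in((-1,0),(1,0),(0,-1),(0,1)):
    print(w2c(onz(c,e[0][0]+dx*e[1][0]/2,e[0][1]+dy*e[1][1]/2,.121)))
s=load('scene6.png'); cv2.imwrite('pics/s6.png',cv2.resize(s['frame'][150:250,220:340],None,fx=6,fy=6,interpolation=cv2.INTER_CUBIC))
b=cv2.resize(c['frame'][90:260,160:380],None,fx=3,fy=3,interpolation=cv2.INTER_CUBIC); cv2.imwrite('pics/w6.png',b)
E
```

```text
[103   1  10  21  89] [356.618  118.2022]
[ 45  63  27  29 599] [307.9533 187.3272]
[ 83 108  32  17 206] [350.6602 229.2621]
[  0 114  22  10 162] [258.     229.1358]
lum lid 164 162 tray 97
knob [-0.0871  0.009 ] [-0.0865  0.0074]
(258, 118, 112, 121) ((313.1382751464844, 172.99459838867188), (115.81547546386719, 144.6330108642578), 42.3630256652832)
lid [-0.0792  0.016 ]
[-0.1392  0.0153]
[-0.0185  0.0167]
[-0.0828  0.0889]
[-0.0747 -0.0656]
```

View pics/s6.png

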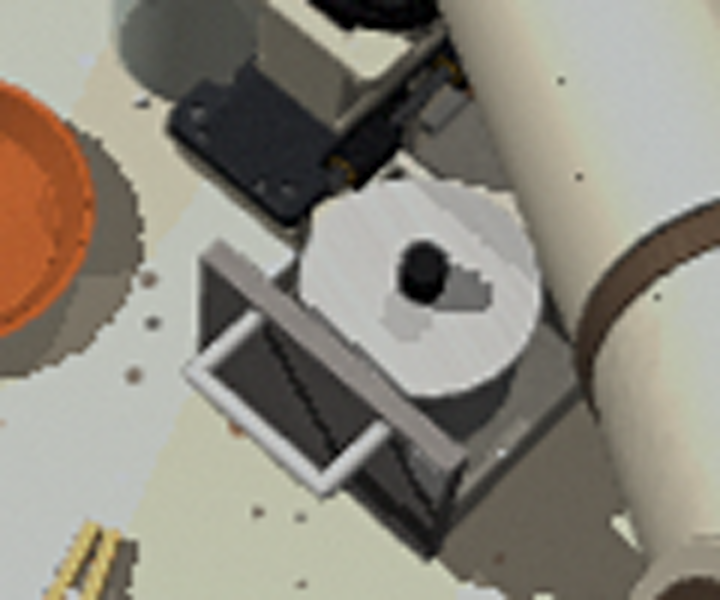

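View pics/w6.png

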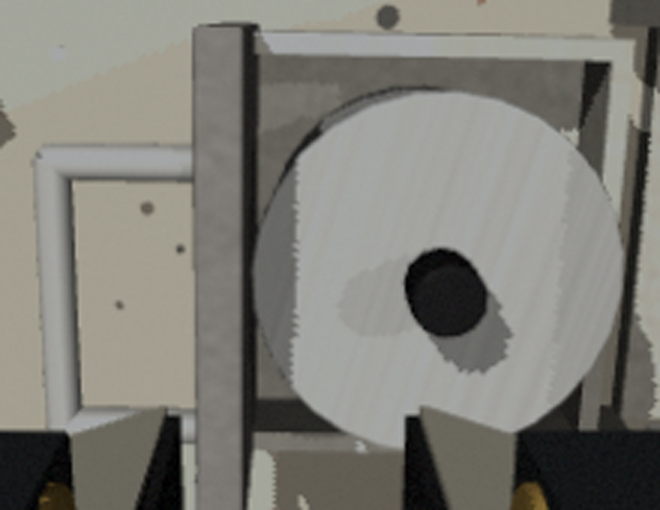

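```bash
python3 - <<'E'
from h import *
c=load('wrist6.png'); s=load('scene6.png'); p=c['pose'][:3,3]
print('nadir px',proj(c,[p[0],p[1],.12]), 'cam',w2c(p))
# lid extremes at z .121 (top edge)
L=w2c(onz(c,244,180,.121));R=w2c(onz(c,367.3,180,.121));T=w2c(onz(c,306,120,.121));B=w2c(onz(c,306,239,.121))
print(L,R,T,B, 'ctr',(L[0]+R[0])/2,(T[1]+B[1])/2,'dia',R[0]-L[0],T[1]-B[1])
for x,y in ((-.086,.002),(-.086,.005),(-.084,.004)):
    print(x,y,[proj(c,c2w(x,y,z)) for z in (.121,.149)],[proj(s,c2w(x,y,z)) for z in (.121,.149)])
print('scene knob',w2c(onz(s,290.5,194.5,.14)))
print(tri(ray(c,309.5,189),ray(s,290.7,193.5)))
E
```

```text
nadir px [258.4546  93.8712] cam [-0.1367  0.0947]
[-0.1508  0.0078] [-0.0218  0.0092] [-0.0891  0.07  ] [-0.083  -0.0581] ctr -0.08629070475965589 0.005939970789830301 dia 0.12903099442382637 0.12808648582746057
-0.086 0.002 [array([305.9624, 185.9686]), array([309.7929, 193.4563])] [array([290.7757, 197.1007]), array([291.5868, 193.2129])]
-0.086 0.005 [array([306.0985, 183.1927]), array([309.9508, 190.4741])] [array([290.0776, 196.5145]), array([290.8758, 192.6188])]
-0.084 0.004 [array([307.9614, 184.1391]), array([311.9595, 191.4901])] [array([290.7243, 196.3085]), array([291.5337, 192.4101])]
scene knob [-0.0879  0.0038]
[ 0.5828 -0.0402  0.1428]
```

```bash
cat >> h.py <<'E'
def saucer(c,box):
    x0,y0,x1,y1=box
    hsv=cv2.cvtColor(c['frame'],cv2.COLOR_BGR2HSV); m=((hsv[...,0]<18)&(hsv[...,1]>130)&(hsv[...,2]>35)).astype(np.uint8)
    mm=np.zeros_like(m);mm[y0:y1,x0:x1]=m[y0:y1,x0:x1]
    cs,_=cv2.findContours(cv2.morphologyEx(mm,cv2.MORPH_OPEN,np.ones((3,3))),cv2.RETR_EXTERNAL,cv2.CHAIN_APPROX_NONE)
    h=cv2.convexHull(max(cs,key=cv2.contourArea))[:,0]
    P=np.array([onz(c,*q,.03)[:2] for q in h])
    (x,y),r=cv2.minEnclosingCircle(P.astype(np.float32)); 
    A=np.c_[2*P,np.ones(len(P))]; s=np.linalg.lstsq(A,(P**2).sum(1),rcond=None)[0]
    print('hull bbox',cv2.boundingRect(h),'enc',x,y,r,'lsq',s[:2],np.sqrt(s[2]+s[:2]@s[:2])); return s[:2]
E
python3 - <<'E'
from h import *
for n,b in (('top6.png',(170,150,250,225)),('scene6.png',(170,150,245,220)),('top0.png',(170,150,250,225)),('scene0.png',(170,150,245,220))):
    c=load(n); s=saucer(c,b); print(w2c(s))
c=load('top6.png'); print('jar lid',onz(c,245,134,.15)); c=load('scene0.png'); print('jar lid',onz(c,251,134,.15))
go(c2w(-.0865,.005,.144),CY)
E
```

```text
hull bbox (182, 159, 53, 52) enc 0.6429314613342285 0.2367876172065735 0.09185480326414108 lsq [0.6428 0.2373] 0.09083204231344923
[-0.2058  0.2622]
hull bbox (183, 162, 53, 47) enc 0.6417877078056335 0.2383350431919098 0.09201542288064957 lsq [0.6414 0.2387] 0.09094554433754538
[-0.2077  0.2624]
hull bbox (182, 159, 53, 52) enc 0.6428214907646179 0.23724766075611115 0.09151417016983032 lsq [0.6427 0.2373] 0.09087664030379718
[-0.2059  0.2621]
hull bbox (183, 162, 53, 47) enc 0.6417877078056335 0.2383350431919098 0.09201542288064957 lsq [0.6414 0.2387] 0.09094554433754538
[-0.2077  0.2624]
jar lid [0.7808 0.1059 0.15  ]
jar lid [0.7857 0.1105 0.15  ]
grasp now [0.5531 0.0053 0.3309] tool y deg -36.67157852277071 q7 -0.9512374316610472 F [-0.5339 -0.0059 -0.1317] gap 0.03661432887478541 t 11.125
shift now [-0.0184  0.0505  0.1869] turn units 0.00587134974699208
shift after turn [-0.0179  0.0507  0.1869] rows min 3.111671609499953
```

```bash
python3 -m crank '[[[-0.009,0.025,0.03],0.006],[[-0.009,0.0257,0.03],0],[[0,0,0.04],0],[[0,0,0.03],0],[[0,0,0],0],[[0,0,0],0]]' 0.2 20
python3 - <<'E'
from h import *
go(c2w(-.0865,.005,.144),CY)
c=snap('wrist','wrist7.png'); s=snap('scene','scene7.png')
cv2.imwrite('pics/s7.png',cv2.resize(s['frame'][150:250,220:340],None,fx=6,fy=6,interpolation=cv2.INTER_CUBIC))
E
```

```text
t: 11.88
position: [0.5843, -0.0398, 0.2499]
tool_rot: [[0.605, 0.796, 0.001], [0.796, -0.605, 0.0], [0.001, 0.001, -1.0]]
contact_force: [-0.3, -0.7, 1.1]
finger_gap: 0.0546
grasp now [ 0.5844 -0.0398  0.2029] tool y deg -37.252978705902414 q7 -0.992544191954707 F [-0.3423 -0.6972  1.093 ] gap 0.054621908719655575 t 11.875
shift now [-0.0012 -0.0018  0.0589] turn units -0.00058865228780457
shift after turn [-0.0012 -0.0018  0.0589] rows min 0.9432823566971347
```

View pics/wrist7.png

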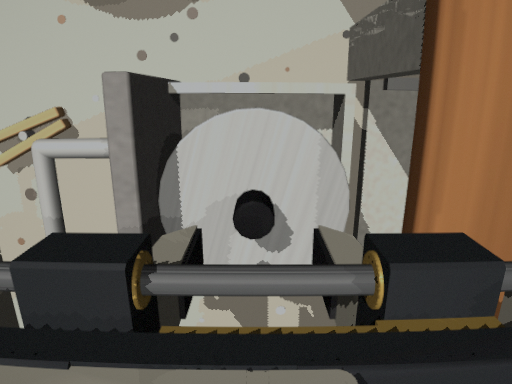

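View pics/s7.png

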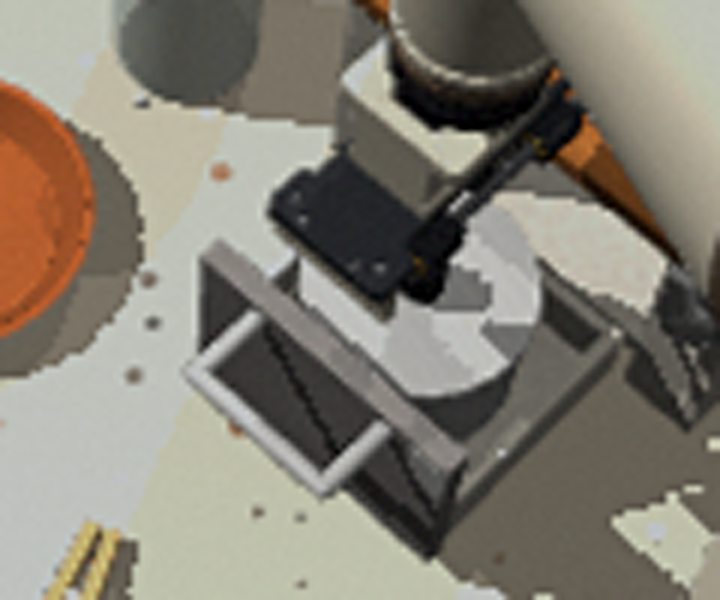

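```bash
python3 - <<'E'
from h import *
c=load('wrist7.png')
print([w2c(onz(c,254,v,.149)) for v in (213,216,219)], w2c(onz(c,254.5,190,.121)))
print(proj(c,c2w(-.0865,.005,.149)),proj(c,c2w(-.0865,.005,.121)))
print('lid top edge',w2c(onz(c,254,109,.121)))
E
```

```text
[array([-0.0857,  0.01  ]), array([-0.0857,  0.0081]), array([-0.0857,  0.0062])] [-0.0856  0.0163]
[252.6739 220.8709] [253.176  206.1811]
lid top edge [-0.0857  0.069 ]
```

```bash
python3 -m crank '[[[-0.001,-0.001,0.03],0],[[0,0,0.02],0],[[0,0,0.008],0],[[0,0,0],0]]' 0.2 20
python3 -m crank '[[[0,0,0],0],[[0,0,0],0],[[0,0,0],0],[[0,0,0],0]]' -1 25
python3 - <<'E'
from h import *
go(c2w(-.0865,.005,.144),CY)
E
```

```text
t: 12.48
position: [0.5824, -0.0404, 0.1906]
tool_rot: [[0.606, 0.796, -0.0], [0.796, -0.606, 0.0], [-0.0, -0.001, -1.0]]
contact_force: [0.4, -0.0, 0.1]
finger_gap: 0.055
t: 12.98
position: [0.5825, -0.0405, 0.1911]
tool_rot: [[0.606, 0.796, 0.0], [0.796, -0.606, -0.0], [0.0, 0.0, -1.0]]
contact_force: [0.1, 0.9, 2.1]
finger_gap: 0.0252
grasp now [ 0.5826 -0.0405  0.1441] tool y deg -37.29610974954328 q7 -1.0418503522518836 F [0.0669 0.9187 2.0962] gap 0.02521011996544172 t 12.975
shift now [ 0.0006 -0.0008  0.0001] turn units -0.0010678861060364924
shift after turn [ 0.0006 -0.0007  0.0001] rows min 0.015316589626143655
```

```bash
python3 -m crank '[[[0,0,-0.01],0],[[0,0,-0.02],0],[[0,0,-0.03],0],[[0,0,-0.04],0],[[0,0,-0.02],0],[[0,0,0],0]]' -1 25
python3 - <<'E'
from h import *
go(np.array([.642,.238,.006+.039]),CY)
c=snap('wrist','wrist8.png'); s=snap('scene','scene8.png'); t=snap('top','top8.png')
saucer(s,(170,150,245,220)); saucer(t,(170,150,250,225))
E
```

```text
t: 13.72
position: [0.5833, -0.0405, 0.3126]
tool_rot: [[0.606, 0.795, 0.004], [0.795, -0.606, -0.001], [0.001, 0.003, -1.0]]
contact_force: [0.4, 0.1, -0.6]
finger_gap: 0.0255
grasp now [ 0.5835 -0.0406  0.2656] tool y deg -37.31114225519767 q7 -0.9451768401616308 F [ 0.4076  0.1497 -0.5869] gap 0.025537382840130116 t 13.725
shift now [ 0.2567 -0.123   0.2206] turn units -0.0012349139466408309
shift after turn [ 0.2569 -0.1225  0.2206] rows min 5.762308945869477
hull bbox (183, 162, 53, 47) enc 0.6415954828262329 0.23819293081760406 0.09202398359775543 lsq [0.6414 0.2387] 0.09095440017730176
hull bbox (182, 159, 53, 52) enc 0.6428214907646179 0.23724766075611115 0.09151417016983032 lsq [0.6428 0.2373] 0.09074024501429027
```

View pics/wrist8.png

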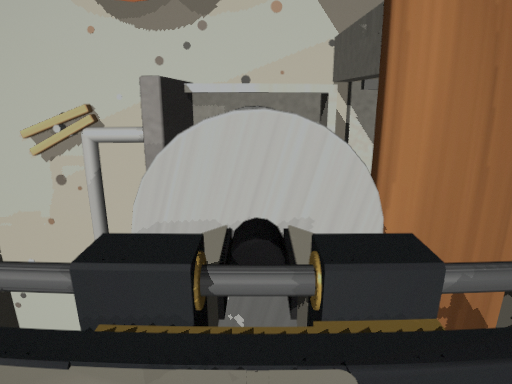

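View pics/scene8.png

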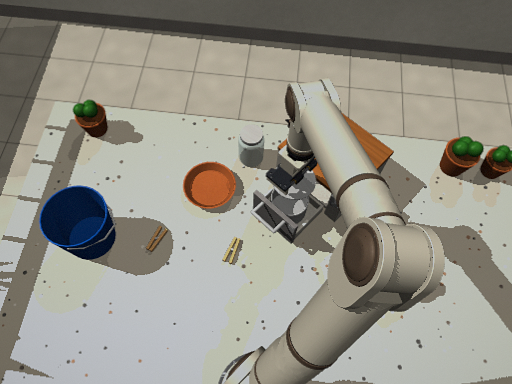

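```bash
python3 -m crank '[[[0.0367,-0.0175,0],0],[[0.0367,-0.0175,0],0],[[0.0367,-0.0175,0],0],[[0.0367,-0.0175,0],0],[[0.0367,-0.0175,0],0],[[0.0367,-0.0175,0],0],[[0.0367,-0.0175,0],0],[[0,0,0.03],0],[[0,0,0.03],0],[[0,0,0],0]]' -1 25
python3 - <<'E'
from h import *
go(np.array([.642,.238,.006+.039]),CY)
c=snap('wrist','wrist9.png'); s=snap('scene','scene9.png'); 
E
```

```text
t: 15.12
position: [0.6385, 0.2368, 0.246]
tool_rot: [[0.605, 0.796, -0.008], [0.796, -0.605, -0.003], [-0.007, -0.004, -1.0]]
contact_force: [0.3, -0.2, -0.8]
finger_gap: 0.0252
grasp now [0.6382 0.2366 0.199 ] tool y deg -37.2612568043539 q7 -1.418948715429263 F [ 0.298  -0.2454 -0.7888] gap 0.025224275435141746 t 15.125
shift now [0.0045 0.0029 0.1539] turn units -0.0006806311594877314
shift after turn [0.0045 0.0029 0.1539] rows min 2.464134776866637
```

View pics/wrist9.png

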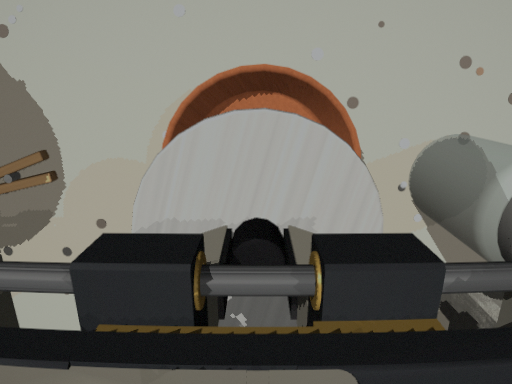

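View pics/scene9.png

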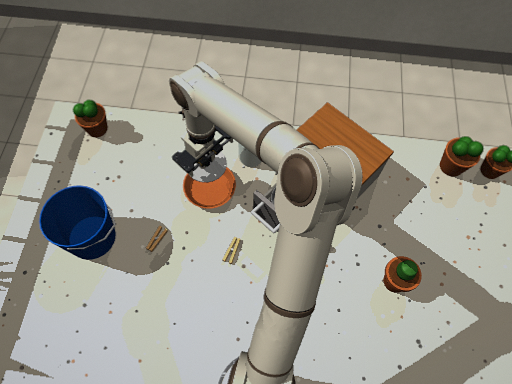

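```bash
python3 - <<'E'
from h import *
c=load('wrist9.png')
L=onz(c,163,145,.03);R=onz(c,360,145,.03);T=onz(c,262,67,.03)
P=np.array([L,R,T])[:,:2]; A=np.c_[2*P,np.ones(3)]; s=np.linalg.solve(A,(P**2).sum(1)); print(s[:2],np.sqrt(s[2]+s[:2]@s[:2]))
go([.642,.238,.045],CY)
E
```

```text
[0.6418 0.2348] 0.09245154939031909
grasp now [0.6403 0.2379 0.2031] tool y deg -37.29284013648 q7 -1.418700095889443 F [ 1.002  -0.0557  0.12  ] gap 0.025503246498587595 t 15.225
shift now [0.0012 0.0015 0.1581] turn units -0.0010315570719999548
shift after turn [0.0012 0.0015 0.1581] rows min 2.5300153146967865
```

```bash
python3 -m crank '[[[0.001,0.001,0.04],0],[[0,0,0.04],0],[[0,0,0.04],0],[[0,0,0.025],0],[[0,0,0.007],0],[[0,0,0],0],[[0,0,0.003],0],[[0,0,0.002],0],[[0,0,0],0]]' -1 25
python3 - <<'E'
from h import *
go([.642,.238,.045],CY)
E
```

```text
t: 16.35
position: [0.6422, 0.2382, 0.0941]
tool_rot: [[0.606, 0.795, 0.001], [0.795, -0.606, -0.0], [0.0, 0.0, -1.0]]
contact_force: [-0.4, -0.4, -0.2]
finger_gap: 0.0251
grasp now [0.6423 0.2382 0.0471] tool y deg -37.30301425390927 q7 -1.504772624624034 F [-0.3963 -0.3807 -0.1764] gap 0.02508278697220605 t 16.35
shift now [-0.0003 -0.0001  0.0021] turn units -0.0011446028212140937
shift after turn [-0.0003 -0.0001  0.0021] rows min 0.03440241898539513
```

```bash
python3 -m crank '[[[0,0,0.001],0],[[0,0,0.001],0],[[0,0,0.0005],0],[[0,0,0],0]]' -1 25
python3 -m crank '[[[0,0,0],0],[[0,0,0],0],[[0,0,0],0],[[0,0,-0.02],0],[[0,0,-0.04],0],[[0,0,-0.05],0],[[0,0,-0.06],0],[[0,0,-0.03],0],[[0,0,0],0]]' 0.2 20
python3 - <<'E'
from h import *
go([.642,.238,.045],CY)
for n in ['wrist','scene','top']: snap(n,n+'10.png')
E
```

```text
t: 16.85
position: [0.6422, 0.2382, 0.0921]
tool_rot: [[0.606, 0.795, 0.0], [0.795, -0.606, -0.0], [-0.0, 0.0, -1.0]]
contact_force: [-1.7, -0.4, 5.8]
finger_gap: 0.0254
t: 17.98
position: [0.6433, 0.2396, 0.2965]
tool_rot: [[0.606, 0.796, 0.007], [0.796, -0.606, 0.003], [0.006, 0.004, -1.0]]
contact_force: [-0.2, -0.1, -0.3]
finger_gap: 0.055
grasp now [0.6436 0.2397 0.2495] tool y deg -37.28245845603834 q7 -1.3972912581664558 F [-0.1539 -0.0594 -0.3033] gap 0.05502305723471886 t 17.975
shift now [-0.0036 -0.001   0.2045] turn units -0.0009162050670925688
shift after turn [-0.0036 -0.001   0.2045] rows min 3.2721719791360506
```

View pics/wrist10.png

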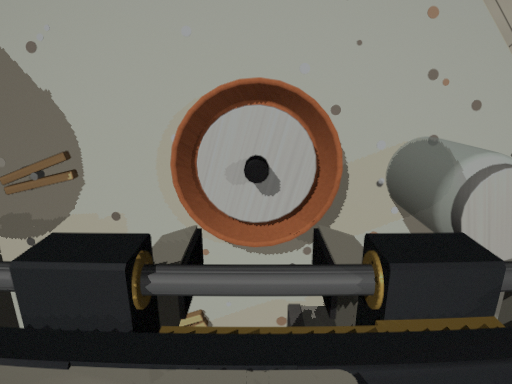

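View pics/scene10.png

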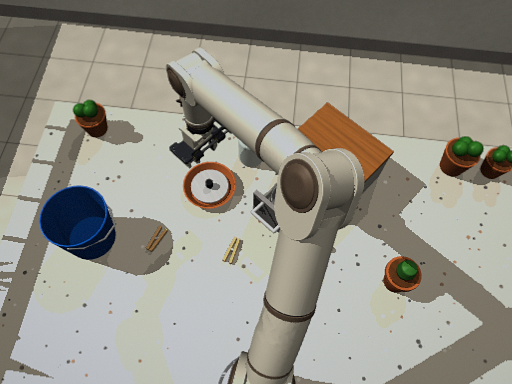

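View pics/top10.png

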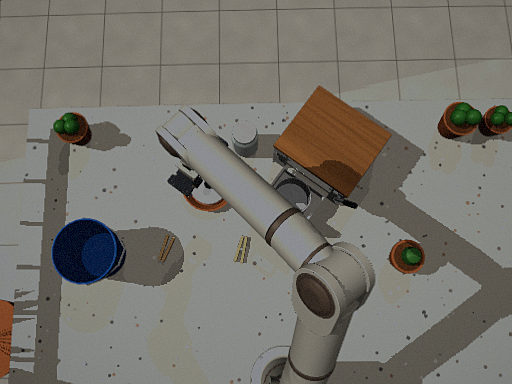

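```bash
python3 - <<'E'
from h import *
c=load('top0.png')
for nm,a,b in (('A',(572,82),(542,208)),('B',(203,82),(155,203))):
    P=[onz(c,130+p[0]/5,220+p[1]/5,.014)[:2] for p in (a,b)]; d=P[0]-P[1]
    print(nm,P,'mid',(P[0]+P[1])/2,'len',np.linalg.norm(d),'ang',np.rad2deg(np.arctan2(d[1],d[0])))
go([.42,.129,.2],np.deg2rad(-20-90))
E
```

```text
A [array([0.4637, 0.116 ]), array([0.3797, 0.1374])] mid [0.4217 0.1267] len 0.08674596348489828 ang -14.30896343458175
B [array([0.4685, 0.3662]), array([0.3878, 0.3973])] mid [0.4282 0.3817] len 0.08657865887438755 ang -21.105265276668778
grasp now [0.6416 0.2378 0.2438] tool y deg -37.29090403971157 q7 -1.3976405866303967 F [ 0.8942  0.0734 -0.5814] gap 0.05518125791659274 t 18.125
shift now [-0.2207 -0.1104  0.0441] turn units 0.8078788440032048
shift after turn [-0.171  0.178  0.044] rows min 4.010763433814069
```

```bash
python3 -m crank '[[[-0.044,-0.022,0],0],[[-0.044,-0.022,0],0],[[-0.044,-0.022,0],0],[[-0.044,-0.022,0],0],[[-0.044,-0.022,0],0]]' 0.4 20
python3 -m crank '[[[0,0,0],0.106],[[0,0,0],0.106],[[0,0,0],0.106],[[0,0,0],0.106],[[0,0,0],0.106],[[0,0,0],0.106],[[0,0,0],0.106],[[0,0,0],0],[[0,0,0],0]]'
python3 - <<'E'
from h import *
go([.4217,.1267,.021],np.deg2rad(75.7))
snap('wrist','wrist11.png');snap('scene','scene11.png')
E
```

```text
t: 18.75
position: [0.419, 0.1288, 0.2898]
tool_rot: [[0.606, 0.795, -0.003], [0.795, -0.606, 0.0], [-0.002, -0.003, -1.0]]
contact_force: [-0.1, -0.6, 0.5]
finger_gap: 0.0646
t: 19.88
position: [0.4208, 0.1297, 0.2907]
tool_rot: [[0.971, -0.24, -0.001], [-0.24, -0.971, -0.0], [-0.001, 0.0, -1.0]]
contact_force: [0.1, 1.0, -0.1]
finger_gap: 0.0636
grasp now [0.4208 0.1297 0.2437] tool y deg -103.88712053282184 q7 -2.3079126824606577 F [ 0.0731  1.0208 -0.1156] gap 0.06356517244187783 t 19.875
shift now [0.0019 0.0027 0.2227] turn units 0.004587549635313067
shift after turn [0.0019 0.0026 0.2227] rows min 3.5637962004375145
```

View pics/wrist11.png

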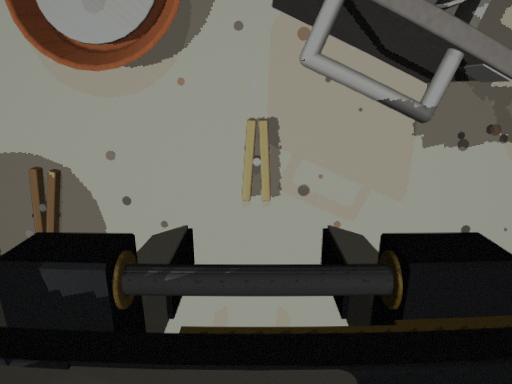

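View pics/scene11.png

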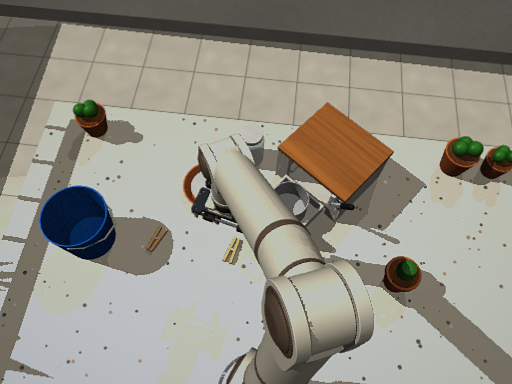

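```bash
python3 - <<'E'
from h import *
c=load('wrist11.png')
for nm,a,b in (('A',(257.8,119),(256.8,201)),('B',(45,169),(45,246))):
    P=[onz(c,*p,.014)[:2] for p in (a,b)]; d=P[0]-P[1]
    print(nm,P,'mid',(P[0]+P[1])/2,'len',np.linalg.norm(d),'ang',np.rad2deg(np.arctan2(d[1],d[0])))
E
python3 -m crank '[[[0,0,0],-0.117],[[0,0,0],-0.117],[[0,0,0],-0.117],[[0,0,0],-0.117],[[0,0,0],-0.117],[[0,0,0],-0.117],[[0,0,0],-0.117],[[0,0,0],-0.117],[[0,0,0],-0.117]]'
python3 -m crank '[[[0,0,0],-0.117],[[0,0,0],-0.117],[[0,0,0],-0.117],[[0,0,0],-0.117],[[0,0,0],-0.117],[[0,0,0],-0.117],[[0,0,0],-0.117],[[0,0,0],-0.117],[[0,0,0],0],[[0,0,0],0]]'
python3 - <<'E'
from h import *
go([.4217,.1267,.021],np.deg2rad(75.7))
snap('wrist','wrist12.png')
E
```

```text
A [array([0.4667, 0.1161]), array([0.3791, 0.1388])] mid [0.4229 0.1275] len 0.09043689272805479 ang -14.55420534522896
B [array([0.4727, 0.3614]), array([0.3848, 0.4005])] mid [0.4287 0.381 ] len 0.09617454758623173 ang -23.98257100498557
t: 21.1
position: [0.4212, 0.1297, 0.2912]
tool_rot: [[0.154, 0.988, 0.0], [0.988, -0.154, 0.0], [0.0, 0.0, -1.0]]
contact_force: [-0.6, -0.1, -0.4]
finger_gap: 0.0647
t: 22.35
position: [0.4213, 0.1297, 0.2912]
tool_rot: [[-0.965, 0.263, -0.0], [0.263, 0.965, 0.0], [0.0, 0.0, -1.0]]
contact_force: [0.2, -0.7, 0.1]
finger_gap: 0.0644
grasp now [0.4213 0.1298 0.2442] tool y deg 74.74833297313536 q7 0.48909491291866447 F [ 0.1903 -0.6759  0.0797] gap 0.06442771737260808 t 22.35
shift now [-0.0013 -0.0029  0.2232] turn units -0.010574078076273747
shift after turn [-0.0012 -0.0029  0.2232] rows min 3.5713664901378555
```

View pics/wrist12.png

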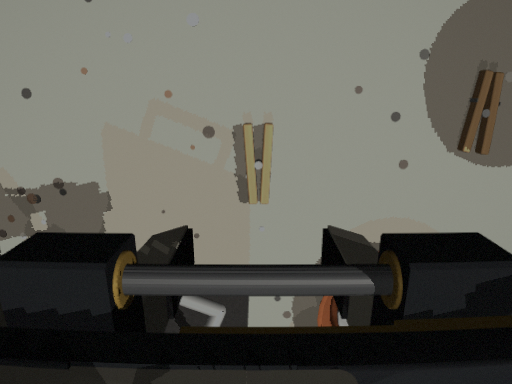

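```bash
python3 - <<'E'
from h import *
c=load('wrist12.png')
for nm,a,b in (('A',(259.7,203.5),(258.5,123)),('B',(476,152),(494,71))):
    P=[onz(c,*p,.014)[:2] for p in (a,b)]; d=P[0]-P[1]
    print(nm,P,'mid',(P[0]+P[1])/2,'len',np.linalg.norm(d),'ang',np.rad2deg(np.arctan2(d[1],d[0])))
go([.4235,.1275,.0215],np.deg2rad(75.2))
E
```

```text
A [array([0.4658, 0.119 ]), array([0.3793, 0.1411])] mid [0.4226 0.1301] len 0.08926249450746752 ang -14.310203172509105
B [array([0.4715, 0.3675]), array([0.3893, 0.3978])] mid [0.4304 0.3827] len 0.08761340517042591 ang -20.224787314173785
grasp now [0.4213 0.1298 0.2442] tool y deg 74.78017603872713 q7 0.4894548368108722 F [ 0.2517 -0.0483 -0.8387] gap 0.06420883706125172 t 22.4
shift now [-0.0027 -0.0016  0.2227] turn units -0.004664710680809662
shift after turn [-0.0027 -0.0016  0.2227] rows min 3.5641640912015484
```

```bash
python3 -m crank '[[[-0.002,-0.001,0.05],-0.005],[[0,0,0.05],0],[[0,0,0.05],0],[[0,0,0.045],0],[[0,0,0.02],0],[[0,0,0.007],0],[[0,0,0],0],[[0,0,0],0]]' 0.3 20
python3 - <<'E'
from h import *
go([.4235,.1287,.0215],np.deg2rad(75.2))
E
```

```text
t: 23.4
position: [0.4237, 0.1285, 0.0702]
tool_rot: [[-0.967, 0.253, 0.002], [0.253, 0.967, 0.0], [-0.002, 0.001, -1.0]]
contact_force: [0.4, 0.4, -0.4]
finger_gap: 0.0598
grasp now [0.4238 0.1285 0.0232] tool y deg 75.3478765762633 q7 0.14254664026688654 F [ 0.3611  0.4473 -0.4192] gap 0.0598385683534104 t 23.4
shift now [0.0003 0.0001 0.0017] turn units 0.0016430730695921444
shift after turn [0.0003 0.0001 0.0017] rows min 0.027471945623597234
```

```bash
python3 -m crank '[[[0,0,0.002],0],[[0,0,0],0],[[0,0,0],0],[[0,0,0],0],[[0,0,0],0]]' -1 25
python3 -m crank '[[[0,0,-0.02],0],[[0,0,-0.04],0],[[0,0,-0.05],0],[[0,0,-0.05],0],[[0,0,-0.05],0],[[0,0,0],0]]' -1 25
python3 - <<'E'
from h import *
go(c2w(-.0865,.005,.078),CY+np.pi/2)
for n in ['wrist','scene']: snap(n,n+'13.png')
E
```

```text
t: 24.02
position: [0.423, 0.1284, 0.0674]
tool_rot: [[-0.968, 0.252, 0.0], [0.252, 0.968, -0.0], [-0.0, 0.0, -1.0]]
contact_force: [0.6, -0.7, 2.5]
finger_gap: 0.0275
t: 24.78
position: [0.4247, 0.129, 0.2801]
tool_rot: [[-0.967, 0.253, 0.006], [0.253, 0.967, 0.0], [-0.006, 0.002, -1.0]]
contact_force: [-0.5, 0.3, 0.2]
finger_gap: 0.0274
grasp now [0.425  0.1291 0.2331] tool y deg 75.32845079866209 q7 0.5079540266239958 F [-0.4853  0.2922  0.1614] gap 0.027358174988901404 t 24.775
shift now [-0.1941 -0.1236  0.156 ] turn units 0.2503161199851343
shift after turn [-0.2264 -0.0395  0.1564] rows min 4.447727271190596
```

View pics/wrist13.png

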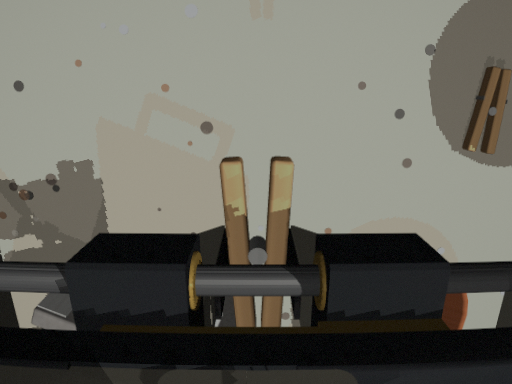

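View pics/scene13.png

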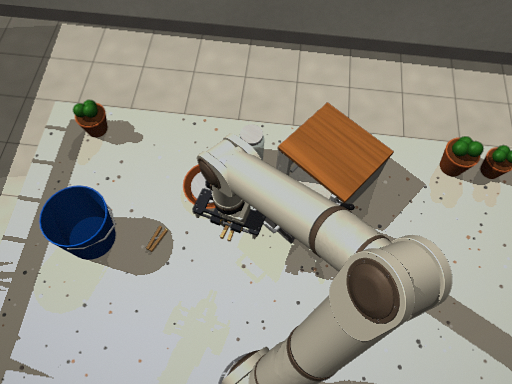

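```bash
python3 -m crank '[[[0,0,0],0.0835],[[0,0,0],0.0835],[[0,0,0],0.0835],[[-0.045,-0.008,0],0],[[-0.045,-0.008,0],0],[[-0.045,-0.008,0],0],[[-0.045,-0.008,0],0],[[-0.045,-0.0075,0],0],[[0,0,0],0],[[0,0,0],0]]' -1 25
python3 - <<'E'
from h import *
go(c2w(-.0865,.005,.078),CY+np.pi/2)
for n in ['wrist','scene','top']: snap(n,n+'14.png')
E
```

```text
t: 26.12
position: [0.5772, -0.0381, 0.2755]
tool_rot: [[-0.798, 0.603, -0.003], [0.603, 0.798, 0.001], [0.003, -0.001, -1.0]]
contact_force: [-0.8, 0.5, 0.1]
finger_gap: 0.0276
grasp now [ 0.577  -0.038   0.2285] tool y deg 52.909717684349786 q7 0.4696619909909204 F [-0.8099  0.4864  0.0669] gap 0.027642381166249817 t 26.125
shift now [-0.0057  0.0021  0.1505] turn units 0.0012190853816643578
shift after turn [-0.0057  0.0021  0.1505] rows min 2.4091476160474854
```

View pics/wrist14.png

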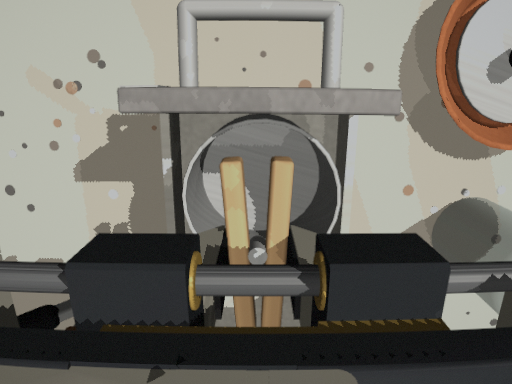

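View pics/scene14.png

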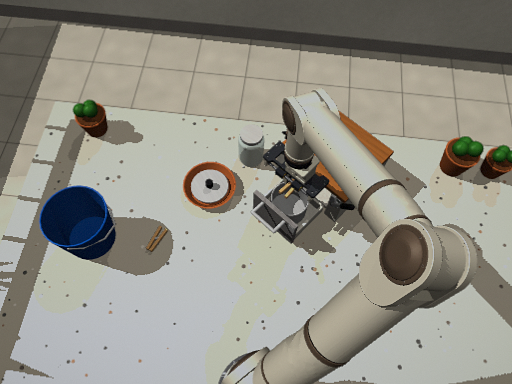

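```bash
cat >> h.py <<'E'
def circ3(c,pts,z):
    P=np.array([onz(c,*p,z)[:2] for p in pts]); A=np.c_[2*P,np.ones(len(P))]; s=np.linalg.lstsq(A,(P**2).sum(1),rcond=None)[0]
    print('circ',s[:2],w2c(s[:2]),np.sqrt(s[2]+s[:2]@s[:2])); return s[:2]
E
python3 - <<'E'
from h import *
c=load('wrist14.png')
circ3(c,[(183,195),(342,195),(262,117),(203,145),(322,145)],.115)
cv2.imwrite('pics/w14.png',cv2.resize(c['frame'][80:260,160:370],None,fx=3,fy=3,interpolation=cv2.INTER_CUBIC))
E
```

```text
circ [ 0.5826 -0.0389] [-0.0868  0.0058] 0.06080296076967333
```

View pics/w14.png

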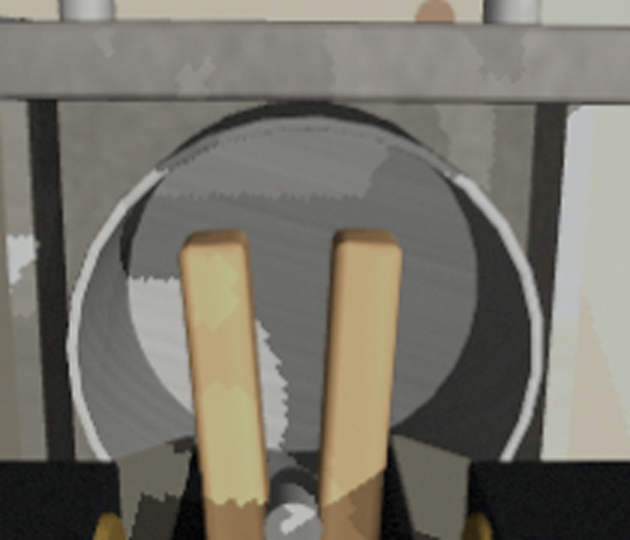

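```bash
python3 -m crank '[[[-0.005,0.002,0.03],0],[[0,0,0.04],0],[[0,0,0.03],0],[[0,0,0.02],0],[[0,0,0],0]]' -1 25
python3 - <<'E'
from h import *
go(c2w(-.0865,.005,.082),CY+np.pi/2)
for n in ['wrist','scene']: snap(n,n+'15.png')
s=load('scene15.png');cv2.imwrite('pics/s15.png',cv2.resize(s['frame'][70:250,220:420],None,fx=4,fy=3.3,interpolation=cv2.INTER_CUBIC))
E
```

```text
t: 26.9
position: [0.5826, -0.04, 0.1563]
tool_rot: [[-0.798, 0.603, -0.002], [0.603, 0.798, 0.0], [0.002, -0.001, -1.0]]
contact_force: [-0.6, 0.1, -0.8]
finger_gap: 0.0277
grasp now [ 0.5825 -0.04    0.1093] tool y deg 52.900938381552244 q7 0.36962908986458515 F [-0.5708  0.1493 -0.7818] gap 0.02765718262469671 t 26.9
shift now [0.0003 0.0002 0.0273] turn units 0.0011215375728028123
shift after turn [0.0003 0.0002 0.0273] rows min 0.4360942913103763
```

View pics/wrist15.png

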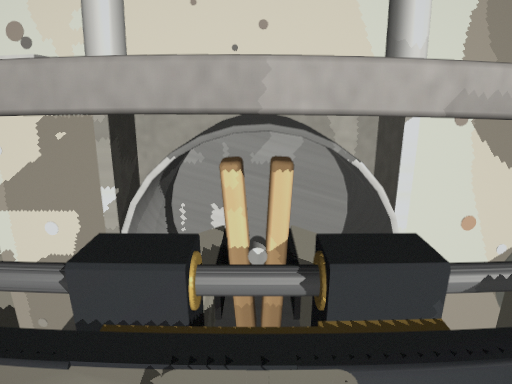

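View pics/s15.png

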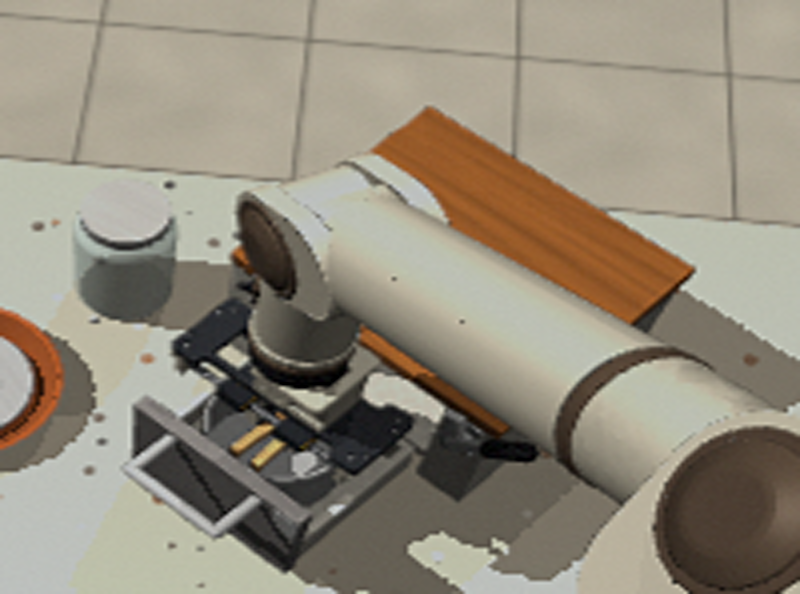

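```bash
python3 -m crank '[[[0,0,0.01],0],[[0,0,0.01],0],[[0,0,0.002],0],[[0,0,0],0]]' -1 25
python3 -m crank '[[[0,0,0],0],[[0,0,0],0],[[0,0,0],0]]' -0.15 25
python3 - <<'E'
from h import *
go(c2w(-.0865,.005,.082),CY+np.pi/2)
snap('wrist','wrist16.png')
E
```

```text
t: 27.5
position: [0.5835, -0.0404, 0.135]
tool_rot: [[-0.797, 0.604, -0.0], [0.604, 0.797, 0.0], [0.0, -0.0, -1.0]]
contact_force: [0.1, -0.1, -0.1]
finger_gap: 0.0281
t: 27.88
position: [0.5837, -0.0405, 0.1354]
tool_rot: [[-0.797, 0.604, 0.0], [0.604, 0.797, -0.0], [-0.0, 0.0, -1.0]]
contact_force: [0.0, 0.1, 0.4]
finger_gap: 0.0386
grasp now [ 0.5837 -0.0405  0.0884] tool y deg 52.83928108669528 q7 0.3494071073450688 F [0.0019 0.0869 0.3795] gap 0.038585375952209046 t 27.875
shift now [ 0.0016 -0.0002  0.0064] turn units 0.00043645651883648863
shift after turn [ 0.0016 -0.0002  0.0064] rows min 0.10617831045868434
```

View pics/wrist16.png

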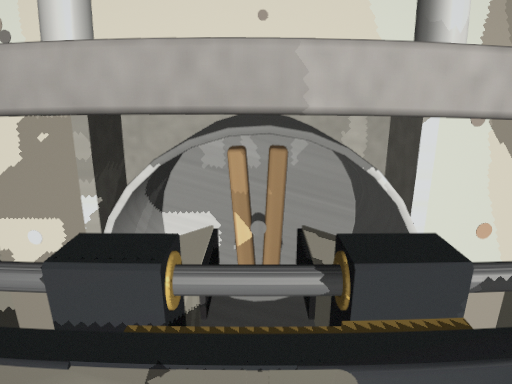

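Peg released and lying in the tin. Up, then over to peg B.

```bash
python3 -m crank '[[[0,0,-0.03],0],[[0,0,-0.05],0],[[0,0,-0.05],0],[[0,0,-0.02],0],[[0,0,0],0]]' -0.15 25
python3 - <<'E'
from h import *
go([.43,.383,.25],np.deg2rad(68.5))
for n in ['wrist','scene','top']: snap(n,n+'17.png')
E
```

```text
t: 28.55
position: [0.5841, -0.0405, 0.2864]
tool_rot: [[-0.797, 0.604, 0.002], [0.604, 0.797, -0.001], [-0.002, 0.001, -1.0]]
contact_force: [0.0, -0.0, -0.8]
finger_gap: 0.0391
grasp now [ 0.5843 -0.0406  0.2394] tool y deg 52.82019355822731 q7 0.4790483143157393 F [ 0.0356 -0.0036 -0.8475] gap 0.039117608472754785 t 28.55
shift now [ 0.3789  0.2443 -0.0114] turn units -0.17422007157525218
shift after turn [ 0.2987  0.3376 -0.0111] rows min 7.214543554777508
```

View pics/wrist17.png

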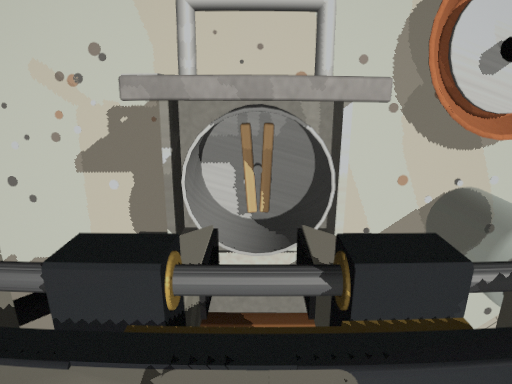

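View pics/top17.png

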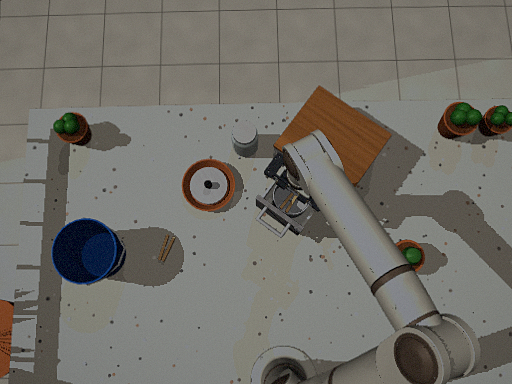

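```bash
python3 - <<'E'
from h import *
c=load('top17.png'); print([onz(c,*p,.185) for p in ((53,250),(88,250),(124,250),(88,220),(88,284))])
E
python3 -m crank '[[[0.0474,0.0305,-0.002],0],[[0.0474,0.0305,-0.002],0],[[0.0474,0.0305,-0.002],0],[[0.0474,0.0305,-0.002],0],[[0.0474,0.0305,0],0],[[0.0474,0.0305,0],0],[[0.0474,0.0305,0],0],[[0.0474,0.0305,0],0],[[0,0,0],-0.087],[[0,0,0],-0.087]]' 0.2 25
python3 -m crank '[[[0,0,0],0],[[0,0,0],0]]'
python3 - <<'E'
from h import *
go([.43,.383,.25],np.deg2rad(68.5))
for n in ['wrist']: snap(n,n+'18.png')
E
```

```text
[array([0.4159, 0.6918, 0.185 ]), array([0.4141, 0.5848, 0.185 ]), array([0.4123, 0.4754, 0.185 ]), array([0.5054, 0.5893, 0.185 ]), array([0.3133, 0.58  , 0.185 ])]
t: 29.95
position: [0.4271, 0.3838, 0.2914]
tool_rot: [[-0.933, 0.359, -0.002], [0.359, 0.933, -0.002], [0.002, -0.002, -1.0]]
contact_force: [0.7, 0.3, 0.2]
finger_gap: 0.0551
t: 30.2
position: [0.4287, 0.3825, 0.2923]
tool_rot: [[-0.929, 0.369, -0.001], [0.369, 0.929, -0.001], [0.001, -0.001, -1.0]]
contact_force: [0.5, -0.2, 0.2]
finger_gap: 0.0556
grasp now [0.4286 0.3825 0.2453] tool y deg 68.32704621453456 q7 -0.06629138631770612 F [ 0.4914 -0.2499  0.1516] gap 0.05561065211040817 t 30.2
shift now [-0.0011  0.0009 -0.0047] turn units -0.001921708727393694
shift after turn [-0.0011  0.0009 -0.0047] rows min 0.07915482026356221
```

View pics/wrist18.png

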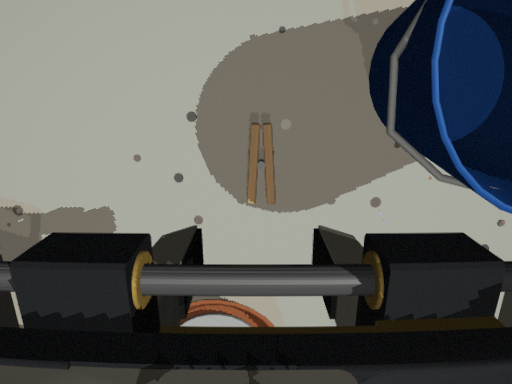

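```bash
python3 - <<'E'
from h import *
c=load('wrist18.png')
P=[onz(c,*p,.014)[:2] for p in ((262,204),(261,123))]; d=P[0]-P[1]
print(P,'mid',(P[0]+P[1])/2,'len',np.linalg.norm(d),'ang',np.rad2deg(np.arctan2(d[1],d[0])))
t=load('top17.png'); print('wire tri',tri(ray(c,390,130),ray(t,122,263)))
for z in (.05,.1,.15): print(z,onz(c,390,130,z))
m=(P[0]+P[1])/2; y=np.deg2rad(68.5); print(m-.022*np.array([np.cos(y),np.sin(y)]))
go(np.array([*(m-.022*np.array([np.cos(y),np.sin(y)])),.0215]),y)
cv2.imwrite('pics/pail.png',cv2.resize(t['frame'][200:300,40:190],None,fx=5,fy=5,interpolation=cv2.INTER_CUBIC))
s=load('scene17.png');cv2.imwrite('pics/pail2.png',cv2.resize(s['frame'][170:280,30:180],None,fx=5,fy=5,interpolation=cv2.INTER_CUBIC))
E
```

```text
[array([0.4734, 0.3686]), array([0.3891, 0.4006])] mid [0.4312 0.3846] len 0.0900939177524584 ang -20.777593295570533
wire tri [0.3663 0.4238 0.358 ]
0.05 [0.4383 0.5157 0.05  ]
0.1 [0.4267 0.4996 0.1   ]
0.15 [0.4152 0.4835 0.15  ]
[0.4232 0.3641]
grasp now [0.4288 0.3825 0.2456] tool y deg 68.34578565052709 q7 -0.06589030202781758 F [-0.0229  0.1323 -0.2368] gap 0.05488515605501974 t 30.25
shift now [-0.0017 -0.0189  0.2241] turn units -0.0017134927719212269
shift after turn [-0.0017 -0.0189  0.2241] rows min 3.5982930217947198
```

View pics/pail.png

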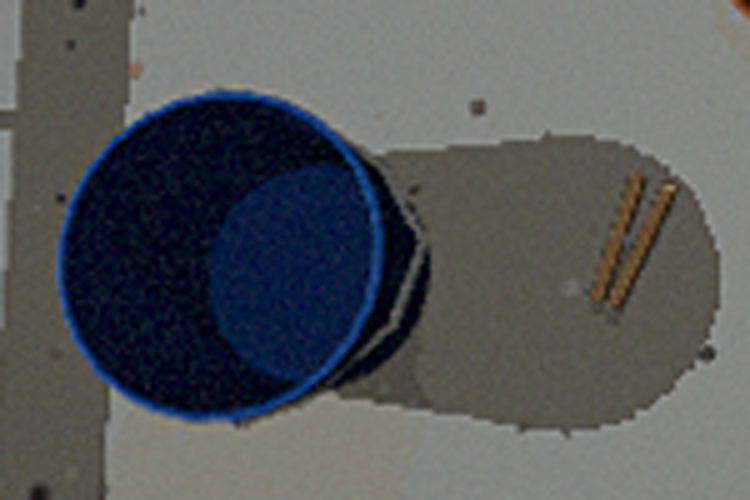

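View pics/pail2.png

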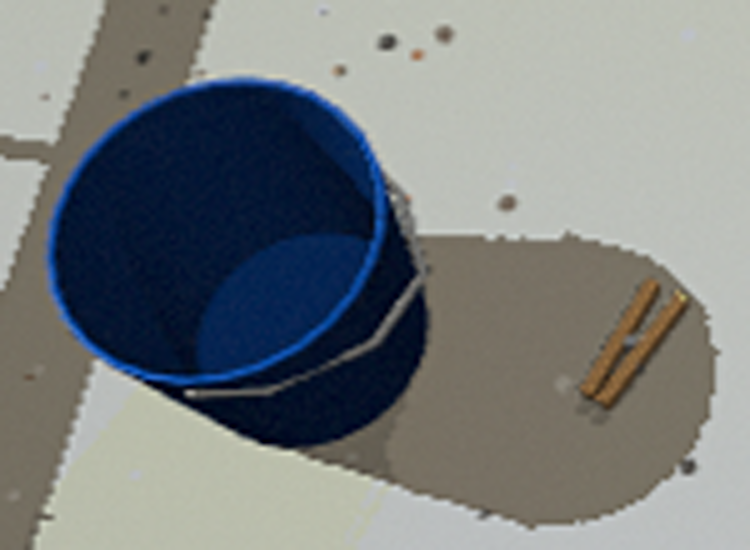

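```bash
python3 -m crank '[[[-0.001,-0.0095,0.03],0],[[-0.001,-0.0095,0.04],0],[[0,0,0.05],0],[[0,0,0.04],0],[[0,0,0],0],[[0,0,0],0]]' 1 15
python3 - <<'E'
from h import *
go([.4232,.3641,.0215],np.deg2rad(68.5))
snap('wrist','wrist19.png')
E
```

```text
t: 31.0
position: [0.4241, 0.3654, 0.1346]
tool_rot: [[-0.93, 0.367, 0.001], [0.367, 0.93, 0.001], [-0.0, 0.002, -1.0]]
contact_force: [-0.5, 0.4, 0.4]
finger_gap: 0.0917
grasp now [0.4241 0.3655 0.0876] tool y deg 68.46366681819585 q7 -0.1968557539275847 F [-0.4721  0.4372  0.3962] gap 0.09173561811587548 t 31.0
shift now [ 0.0004 -0.0018  0.0661] turn units -0.0004037020200462042
shift after turn [ 0.0004 -0.0018  0.0661] rows min 1.058624091666775
```

View pics/wrist19.png

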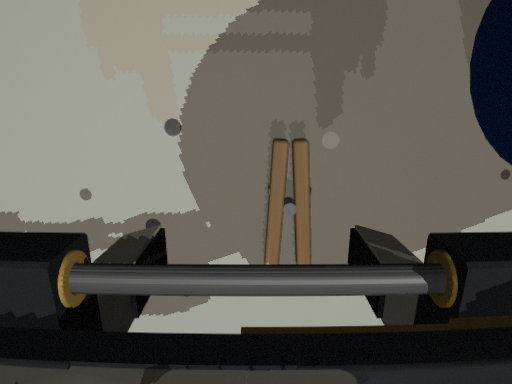

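```bash
python3 -m crank '[[[0,-0.001,0.03],0],[[0,0,0.025],0],[[0,0,0.011],0],[[0,0,0],0]]' 1 15
python3 -m crank '[[[0,0,0],0],[[0,0,0],0],[[0,0,0],0],[[0,0,0],0],[[0,0,0],0],[[0,0,0],0],[[0,0,0],0]]' -1 15
python3 -m crank '[[[0,0,-0.02],0],[[0,-0.01,-0.04],0],[[0,-0.01,-0.05],0],[[0,0,-0.05],0],[[0,0,-0.05],0],[[0,0,0],0]]' -1 25
python3 - <<'E'
from h import *
go(c2w(-.0865,.005,.23),CY+np.pi/2)
snap('wrist','wrist20.png')
E
```

```text
t: 31.55
position: [0.4236, 0.3641, 0.0679]
tool_rot: [[-0.93, 0.367, 0.001], [0.367, 0.93, 0.001], [-0.0, 0.001, -1.0]]
contact_force: [-0.5, 0.4, 0.7]
finger_gap: 0.0916
t: 32.42
position: [0.4233, 0.3637, 0.0672]
tool_rot: [[-0.93, 0.366, -0.0], [0.366, 0.93, -0.0], [0.0, -0.0, -1.0]]
contact_force: [-0.2, 0.1, -0.7]
finger_gap: 0.0281
t: 33.17
position: [0.4168, 0.3471, 0.2822]
tool_rot: [[-0.931, 0.366, 0.007], [0.366, 0.931, 0.004], [-0.005, 0.006, -1.0]]
contact_force: [0.6, 0.5, 0.1]
finger_gap: 0.0278
grasp now [0.4171 0.3473 0.2352] tool y deg 68.5237035115438 q7 -0.036987703139802174 F [0.5953 0.4705 0.1039] gap 0.027810516898008404 t 33.175
shift now [-0.2954 -0.2996  0.0047] turn units 0.1747078167949311
shift after turn [-0.3655 -0.2084  0.0056] rows min 6.732352057324407
```

View pics/wrist20.png

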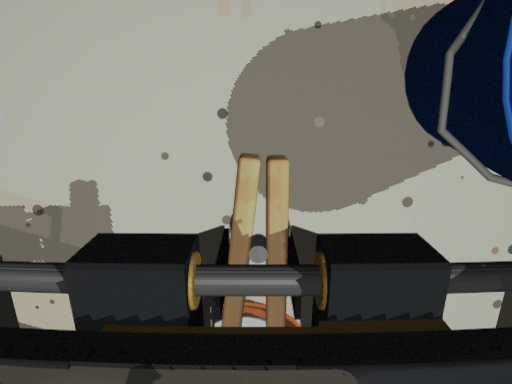

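```bash
python3 -m crank '[[[0,0,0],0.0873],[[0,0,0],0.0873],[[-0.0457,-0.026,0],0],[[-0.0457,-0.026,0],0],[[-0.0457,-0.026,0],0],[[-0.0457,-0.026,0],0],[[-0.0457,-0.026,0],0],[[-0.0457,-0.026,0],0],[[-0.0457,-0.026,0],0],[[-0.0457,-0.026,0],0]]' -1 25
python3 -m crank '[[[0,0,0],0],[[0,0,0],0]]'
python3 - <<'E'
from h import *
go(c2w(-.0868,.005,.088),CY+np.pi/2)
snap('wrist','wrist21.png')
E
```

```text
t: 34.48
position: [0.5808, -0.0434, 0.2761]
tool_rot: [[-0.797, 0.604, -0.002], [0.604, 0.797, -0.0], [0.002, -0.001, -1.0]]
contact_force: [-0.7, 0.4, -0.4]
finger_gap: 0.0281
t: 34.72
position: [0.5803, -0.0411, 0.2762]
tool_rot: [[-0.797, 0.605, -0.002], [0.605, 0.797, 0.001], [0.002, -0.0, -1.0]]
contact_force: [0.3, 1.0, -0.5]
finger_gap: 0.0282
grasp now [ 0.5802 -0.0411  0.2292] tool y deg 52.79867321782122 q7 0.4753353033516753 F [ 0.3087  0.9963 -0.4741] gap 0.028166435342466142 t 34.725
shift now [-0.0008  0.0025  0.1412] turn units -1.4742024208628936e-05
shift after turn [-0.0008  0.0025  0.1412] rows min 2.2601113598281324
```

View pics/wrist21.png

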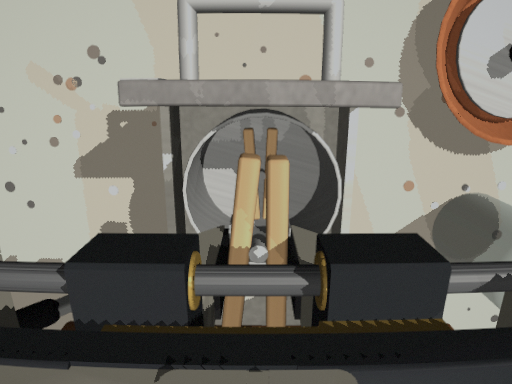

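```bash
python3 -m crank '[[[-0.001,0.0025,0.03],0],[[0,0,0.04],0],[[0,0,0.04],0],[[0,0,0.02],0],[[0,0,0.01],0],[[0,0,0],0],[[0,0,0],0]]' -1 25
python3 - <<'E'
from h import *
go(c2w(-.0868,.005,.088),CY+np.pi/2)
E
python3 -m crank '[[[0,0,0],0],[[0,0,0],0],[[0,0,0],0]]' -0.15 25
python3 -m crank '[[[0,0,-0.03],0],[[0,0,-0.05],0],[[0,0,-0.05],0],[[0,0,-0.02],0],[[0,0,0],0]]' -0.15 25
python3 - <<'E'
from h import *
for n in ['wrist','scene','top']: snap(n,n+'22.png')
t=load('top22.png'); s=load('scene22.png'); saucer(s,(170,150,245,220)); saucer(t,(170,150,250,225))
E
```

```text
t: 35.65
position: [0.5845, -0.04, 0.1386]
tool_rot: [[-0.796, 0.605, 0.002], [0.605, 0.796, -0.0], [-0.002, 0.001, -1.0]]
contact_force: [-0.2, 0.9, 0.1]
finger_gap: 0.0283
grasp now [ 0.5846 -0.04    0.0916] tool y deg 52.78876209795916 q7 0.352371504274026 F [-0.2477  0.9089  0.1192] gap 0.028250037440202932 t 35.65
shift now [ 0.0024 -0.001   0.0036] turn units -0.0001248655782314805
shift after turn [ 0.0024 -0.001   0.0036] rows min 0.07039000887938696
t: 36.02
position: [0.5837, -0.0404, 0.1375]
tool_rot: [[-0.796, 0.605, 0.0], [0.605, 0.796, -0.0], [-0.0, 0.0, -1.0]]
contact_force: [0.2, -0.7, -0.7]
finger_gap: 0.039
t: 36.65
position: [0.5842, -0.0404, 0.2883]
tool_rot: [[-0.796, 0.605, 0.002], [0.605, 0.796, -0.001], [-0.002, 0.001, -1.0]]
contact_force: [-0.1, 0.3, -0.0]
finger_gap: 0.0389
hull bbox (183, 162, 53, 47) enc 0.6417877078056335 0.2383350431919098 0.09201542288064957 lsq [0.6414 0.2387] 0.09094554433754538
hull bbox (182, 159, 53, 52) enc 0.6426941156387329 0.23735666275024414 0.0914686918258667 lsq [0.6427 0.2374] 0.09085119707591409
```

View pics/wrist22.png

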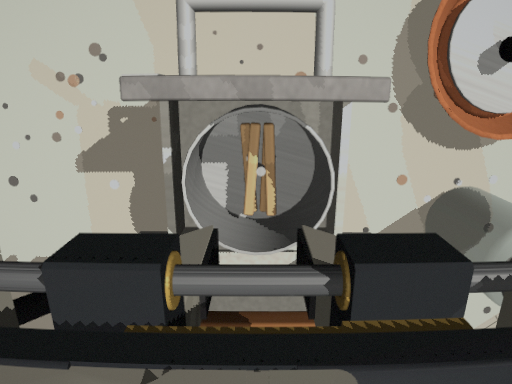

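View pics/scene22.png

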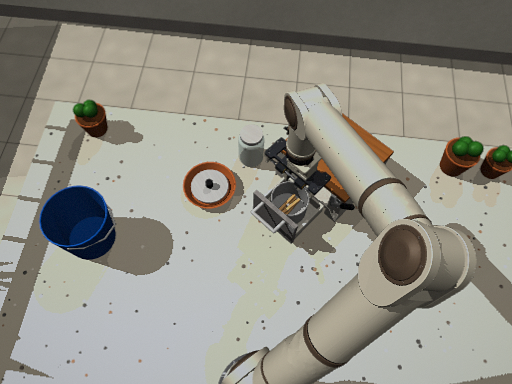

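View pics/top22.png

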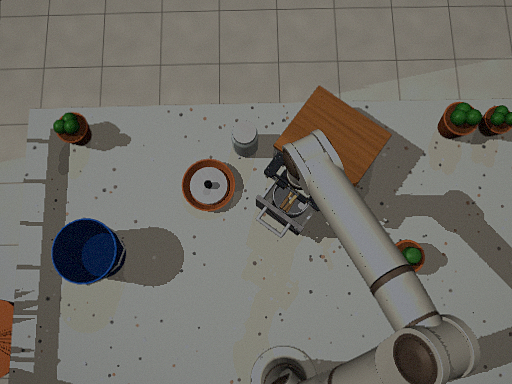

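```bash
python3 - <<'E'
from h import *
go([.642,.238,.2495],CY)
E
python3 -m crank '[[[0,0,0],0.113],[[0,0,0],0.113],[[0,0,0],0.113],[[0,0,0],0.113],[[0,0,0],0.113],[[0,0,0],0.113],[[0,0,0],0.113],[[0,0,0],0.113],[[0,0,0],0.096],[[0,0,0],0]]' 0.2 25
python3 - <<'E'
from h import *
go([.642,.238,.2495],CY)
E
```

```text
grasp now [ 0.5825 -0.0407  0.2383] tool y deg 52.77143881046405 q7 0.4815049098938551 F [0.8371 0.1833 0.2722] gap 0.038995397802865324 t 36.8
shift now [ 0.1213  0.2579 -0.0113] turn units 0.9996826534496005
shift after turn [ 0.258  -0.1212 -0.0104] rows min 4.563907286231357
t: 38.05
position: [0.5828, -0.0404, 0.2856]
tool_rot: [[0.604, 0.797, -0.003], [0.797, -0.604, -0.0], [-0.002, -0.002, -1.0]]
contact_force: [0.0, 0.4, -0.2]
finger_gap: 0.0553
grasp now [ 0.5827 -0.0404  0.2386] tool y deg -37.132383183827265 q7 -0.9080363760050054 F [ 0.046   0.4016 -0.2146] gap 0.05528378252482793 t 38.05
shift now [ 0.2577 -0.1208 -0.0111] turn units 0.0007512979574747877
shift after turn [ 0.2576 -0.1211 -0.0111] rows min 4.557245792761216
```

```bash
python3 -m crank '[[[0.043,-0.0202,0],0],[[0.043,-0.0202,0],0],[[0.043,-0.0202,0],0],[[0.043,-0.0202,0],0],[[0.043,-0.0202,0],0],[[0.043,-0.0202,0],0],[[0,0,0.05],0],[[0,0,0.03],0],[[0,0,0],0],[[0,0,0],0]]' 0.2 25
python3 - <<'E'
from h import *
c=snap('wrist','wrist23.png')
go([.642,.238,.0445],CY)
print('proj exp knob',proj(c,[.642,.238,.05]),proj(c,[.642,.238,.022]))
E
```

```text
t: 39.3
position: [0.6435, 0.2388, 0.2079]
tool_rot: [[0.604, 0.797, 0.001], [0.797, -0.604, 0.001], [0.001, -0.0, -1.0]]
contact_force: [0.2, -0.1, 0.3]
finger_gap: 0.0552
grasp now [0.644  0.2389 0.1617] tool y deg -37.17485796500275 q7 -1.3931576639998797 F [ 0.2918 -0.5314  0.3852] gap 0.055230658704100336 t 39.35
shift now [-0.0022 -0.0011  0.1172] turn units 0.00027935594441384776
shift after turn [-0.0022 -0.0011  0.1172] rows min 1.8763115805096555
proj exp knob [254.9838 194.7264] [255.2098 185.2929]
```

View pics/wrist23.png

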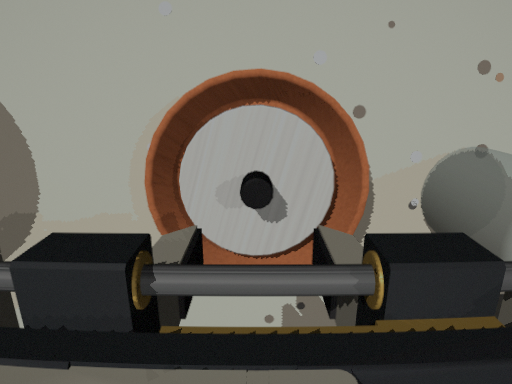

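```bash
python3 -m crank '[[[-0.001,0,0.04],0],[[-0.001,0,0.04],0],[[0,0,0.025],0],[[0,0,0.0105],0],[[0,0,0],0],[[0,0,0],0]]' 0.2 25
python3 -m crank '[[[0,0,0],0],[[0,0,0],0],[[0,0,0],0],[[0,0,0],0]]' -1 25
python3 - <<'E'
from h import *
go([.642,.238,.0445],CY)
E
python3 -m crank '[[[0,0,-0.01],0],[[0,0,-0.03],0],[[0,0,-0.05],0],[[0,0,-0.06],0],[[0,0,-0.06],0],[[0,0,-0.01],0],[[0,0,0],0],[[0,0,0],0]]' -1 25
python3 - <<'E'
from h import *
go([.5826,-.0405,.1441],CY)
c=snap('wrist','wrist24.png')
E
```

```text
t: 40.1
position: [0.6429, 0.2376, 0.0934]
tool_rot: [[0.605, 0.796, 0.002], [0.796, -0.605, 0.001], [0.002, 0.001, -1.0]]
contact_force: [-0.3, 0.3, -0.5]
finger_gap: 0.0554
t: 40.6
position: [0.642, 0.2369, 0.092]
tool_rot: [[0.605, 0.796, 0.0], [0.796, -0.605, -0.0], [0.0, 0.0, -1.0]]
contact_force: [-0.6, -0.5, 1.7]
finger_gap: 0.0255
grasp now [0.642  0.2369 0.045 ] tool y deg -37.21523231036949 q7 -1.4551975710631602 F [-0.6421 -0.4901  1.7055] gap 0.02549346124715475 t 40.6
shift now [ 0.0009 -0.0007  0.0005] turn units -0.00016924789299436406
shift after turn [ 0.0009 -0.0007  0.0005] rows min 0.019089421889612327
t: 41.6
position: [0.6411, 0.2361, 0.3095]
tool_rot: [[0.605, 0.796, -0.003], [0.796, -0.605, -0.002], [-0.003, -0.002, -1.0]]
contact_force: [1.3, -0.1, -1.2]
finger_gap: 0.0253
grasp now [0.6409 0.236  0.2625] tool y deg -37.214416157702324 q7 -1.3432464040711278 F [ 1.3336 -0.1294 -1.2094] gap 0.025323519242589847 t 41.6
shift now [-0.2551  0.121   0.119 ] turn units -0.0001601795300258442
shift after turn [-0.2551  0.1209  0.119 ] rows min 4.902154108540111
```

View pics/wrist24.png

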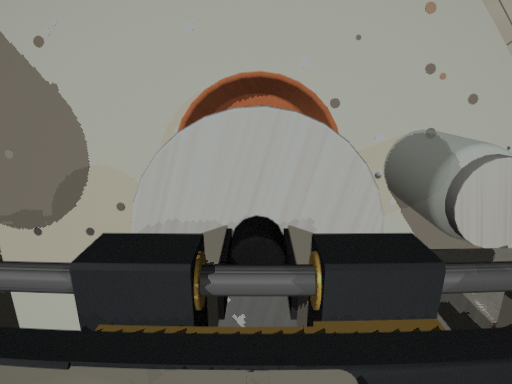

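```bash
python3 - <<'E'
from h import *
c=load('wrist22.png'); g=cv2.cvtColor(c['frame'],cv2.COLOR_BGR2GRAY)
cv2.imwrite('pics/w22.png',cv2.resize(c['frame'][90:270,165:350],None,fx=4,fy=3.3,interpolation=cv2.INTER_CUBIC))
E
```

```text
(no output)
```

View pics/w22.png

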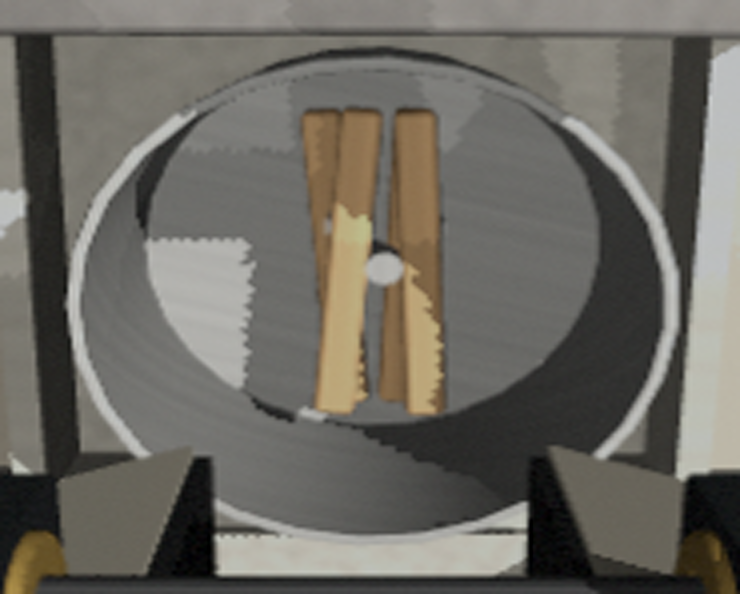

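```bash
python3 - <<'E'
from h import *
c=load('wrist22.png')
pts=[(67,300),(681,300),(375,542),(375,57),(180,113),(570,117),(90,410),(660,410),(110,190),(635,190)]
s=circ3(c,[(165+x/4,90+y/3.3) for x,y in pts],.115)
print(w2c([.5826,-.0405]))
E
```

```text
circ [ 0.5836 -0.0401] [-0.0851  0.0054] 0.06110358712338807
[-0.0857  0.0045]
```

```bash
python3 -m crank '[[[-0.0365,0.0173,0],0],[[-0.0365,0.0173,0],0],[[-0.0365,0.0173,0],0],[[-0.0365,0.0173,0],0],[[-0.0365,0.0173,0],0],[[-0.0365,0.0173,0],0],[[-0.0365,0.0173,0],0],[[0,0,0],0],[[0,0,0],0],[[0,0,0],0]]' -1 25
python3 - <<'E'
from h import *
go([.583,-.0402,.1441],CY)
c=snap('wrist','wrist25.png')
E
```

```text
t: 42.9
position: [0.5838, -0.0381, 0.3113]
tool_rot: [[0.603, 0.798, -0.001], [0.798, -0.603, 0.001], [0.001, -0.001, -1.0]]
contact_force: [0.5, -0.2, -1.3]
finger_gap: 0.0254
grasp now [ 0.5837 -0.038   0.2643] tool y deg -37.074317506712596 q7 -0.8950536729849198 F [ 0.5142 -0.189  -1.3295] gap 0.025382274385159456 t 42.9
shift now [-0.0022  0.0009  0.1202] turn units 0.0013964721476378624
shift after turn [-0.0022  0.0009  0.1202] rows min 1.9236616669563675
```

View pics/wrist25.png

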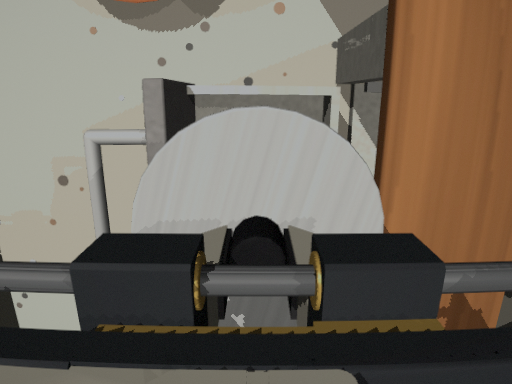

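```bash
python3 -m crank '[[[-0.003,0.001,0.03],0],[[0,0,0.04],0],[[0,0,0.03],0],[[0,0,0],0],[[0,0,0],0]]' -1 25
python3 - <<'E'
from h import *
go([.583,-.0402,.1441],CY)
E
```

```text
t: 43.58
position: [0.5837, -0.0419, 0.2129]
tool_rot: [[0.604, 0.797, 0.002], [0.797, -0.604, 0.0], [0.001, 0.001, -1.0]]
contact_force: [0.1, 0.2, -1.0]
finger_gap: 0.0259
grasp now [ 0.5838 -0.0419  0.1659] tool y deg -37.148930271771256 q7 -0.9633413208964546 F [ 0.0687  0.2168 -0.9683] gap 0.02590191770735101 t 43.575
shift now [ 0.0008 -0.0016  0.0218] turn units 0.000567441424763817
shift after turn [ 0.0008 -0.0016  0.0218] rows min 0.3497996724972184
```

```bash
python3 -m crank '[[[0,-0.001,0.006],0],[[0,0,0.005],0],[[0,0,0.005],0],[[0,0,0.003],0],[[0,0,0],0]]' -1 25
python3 - <<'E'
from h import *
go([.583,-.0402,.1441],CY)
E
```

```text
t: 44.2
position: [0.5818, -0.0422, 0.1924]
tool_rot: [[0.605, 0.796, -0.001], [0.796, -0.605, 0.0], [-0.0, -0.0, -1.0]]
contact_force: [0.0, 0.8, -1.1]
finger_gap: 0.0254
grasp now [ 0.5818 -0.0422  0.1454] tool y deg -37.21551633755048 q7 -0.9804083976187271 F [ 0.0075  0.7812 -1.0594] gap 0.025358896223475834 t 44.2
shift now [ 0.0023 -0.0003  0.0013] turn units -0.00017240375056086987
shift after turn [ 0.0023 -0.0003  0.0013] rows min 0.043206614118793785
```

```bash
python3 -m crank '[[[0,0,0.001],0],[[0,0,0.001],0],[[0,0,0],0]]' -1 25
python3 -m crank '[[[0,0,0],0],[[0,0,0],0],[[0,0,0],0],[[0,0,-0.02],0],[[0,0,-0.04],0],[[0,0,-0.03],0],[[0,0,0],0],[[0,0,0],0]]' 0.2 25
python3 - <<'E'
from h import *
go([.583,-.0402,.1441],CY)
c=snap('wrist','wrist26.png');s=snap('scene','scene26.png')
cv2.imwrite('pics/s26.png',cv2.resize(s['frame'][150:250,220:340],None,fx=6,fy=6,interpolation=cv2.INTER_CUBIC))
E
```

```text
t: 44.58
position: [0.5822, -0.0422, 0.1909]
tool_rot: [[0.605, 0.796, 0.0], [0.796, -0.605, -0.0], [0.0, 0.0, -1.0]]
contact_force: [0.0, -0.2, -0.1]
finger_gap: 0.0255
t: 45.58
position: [0.5818, -0.0424, 0.2811]
tool_rot: [[0.605, 0.796, 0.0], [0.796, -0.605, -0.0], [-0.0, 0.001, -1.0]]
contact_force: [0.4, -0.6, 0.1]
finger_gap: 0.0551
grasp now [ 0.5819 -0.0424  0.2341] tool y deg -37.2259074454095 q7 -0.9117712313875298 F [ 0.4379 -0.6379  0.1413] gap 0.05510435045510178 t 45.575
shift now [ 0.0025 -0.0005  0.09  ] turn units -0.0002878605045499202
shift after turn [ 0.0025 -0.0005  0.09  ] rows min 1.440625064085466
```

View pics/wrist26.png

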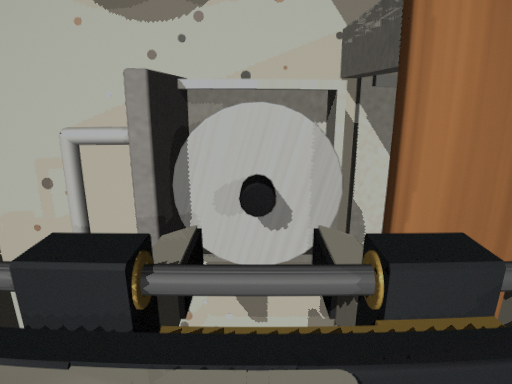

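View pics/s26.png

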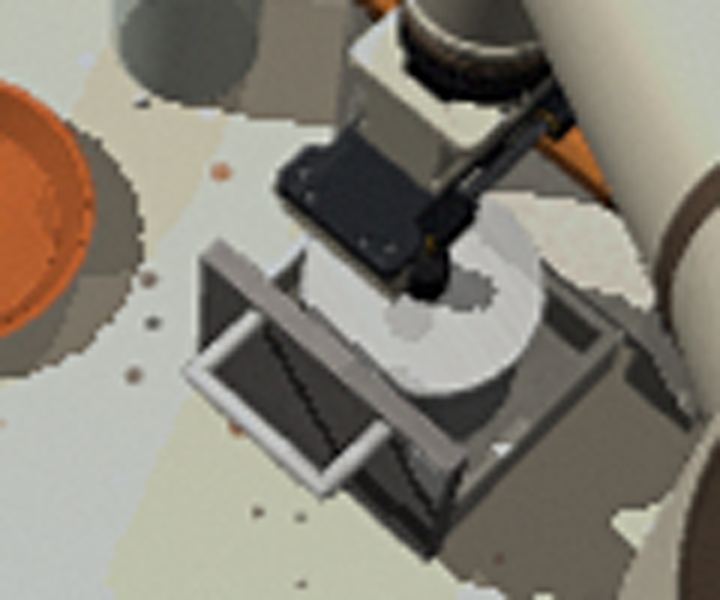

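```bash
python3 -m crank '[[[0.001,0,0.02],0],[[0,0,0.02],0],[[0,0,0.018],0],[[0,0,0.004],0],[[0,0,0],0],[[0,0,0],0]]' -1 25
python3 -m crank '[[[0,0,0.002],0],[[0,0,0.001],0],[[0,0,0.001],0],[[0,0,0],0]]'
python3 -m crank '[[[0,0,0.001],0],[[0,0,0.001],0],[[0,0,0],0]]'
```

```text
t: 46.42
position: [0.5832, -0.0413, 0.2194]
tool_rot: [[0.605, 0.796, 0.001], [0.796, -0.605, -0.0], [0.001, 0.001, -1.0]]
contact_force: [0.3, -0.4, 0.9]
finger_gap: 0.0016
t: 46.92
position: [0.5827, -0.0415, 0.2149]
tool_rot: [[0.605, 0.796, 0.0], [0.796, -0.605, -0.0], [0.0, 0.0, -1.0]]
contact_force: [-0.3, 0.8, 1.6]
finger_gap: 0.0007
t: 47.3
position: [0.5835, -0.042, 0.2148]
tool_rot: [[0.605, 0.796, 0.002], [0.796, -0.605, -0.002], [-0.0, 0.003, -1.0]]
contact_force: [-3.2, -2.0, 12.5]
finger_gap: 0.0002
```

```bash
python3 -m crank '[[[0,0,-0.02],0],[[0,0,-0.03],0],[[0,0,-0.02],0],[[0,0,0],0]]' -0.2 30
python3 - <<'E'
from h import *
go([.4795,.0384,.1500],CY)
snap('wrist','wrist27.png')
E
```

```text
t: 47.8
position: [0.5837, -0.0413, 0.2847]
tool_rot: [[0.605, 0.796, 0.004], [0.796, -0.605, -0.001], [0.002, 0.003, -1.0]]
contact_force: [-1.5, -0.3, -0.3]
finger_gap: 0.0343
grasp now [ 0.5839 -0.0413  0.2377] tool y deg -37.22150131718093 q7 -0.9124310300598321 F [-1.5271 -0.2694 -0.2607] gap 0.03428713720660094 t 47.8
shift now [ 0.0002 -0.1316  0.0873] turn units -0.00023890352423247275
shift after turn [ 0.0002 -0.1316  0.0873] rows min 2.5267719872943153
```

View pics/wrist27.png

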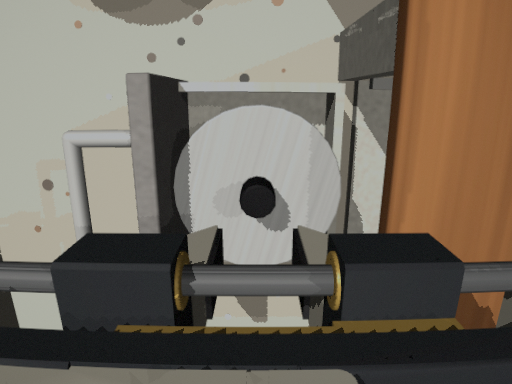

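```bash
python3 -m crank '[[[0,-0.044,0],0],[[0,-0.044,0],0],[[0,-0.0436,0],0],[[0,0,0],0],[[0,0,0],0]]' -0.2 30
python3 - <<'E'
from h import *
c=snap('wrist','wrist28.png'); go([.4795,.0384,.1500],CY)
print(proj(c,[.4795,.0384,.147]))
E
```

```text
t: 48.48
position: [0.4779, 0.0375, 0.2823]
tool_rot: [[0.605, 0.796, -0.0], [0.796, -0.605, -0.0], [-0.001, -0.0, -1.0]]
contact_force: [0.3, -0.4, -0.5]
finger_gap: 0.0364
grasp now [0.4783 0.0373 0.2353] tool y deg -37.288254174998876 q7 -1.0008471851360503 F [0.459  0.5048 0.7481] gap 0.03716783330142613 t 48.525
shift now [0.0016 0.0003 0.0853] turn units -0.0009806019444319506
shift after turn [0.0016 0.0003 0.0853] rows min 1.3656010831581291
[256.8987 199.2753]
```

View pics/wrist28.png

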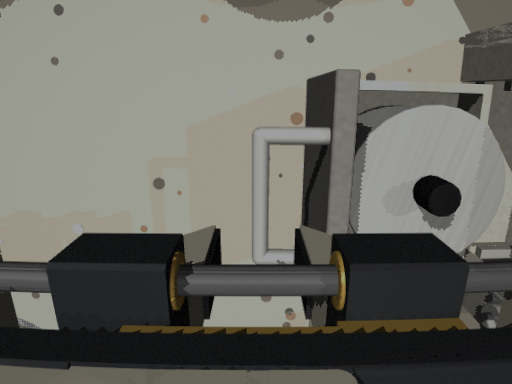

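```bash
python3 -m crank '[[[0,0.002,0.03],0],[[0,0,0.03],0],[[0,0,0.025],0],[[0,0,0],0],[[0,0,0],0]]' -0.2 30
python3 -m crank '[[[0,0,0],0],[[0,0,0],0],[[0,0,0],0],[[0,0,0],0]]' -1 30
python3 - <<'E'
from h import *
go([.6147,-.0651,.1524],CY)
E
```

```text
t: 49.15
position: [0.4803, 0.0369, 0.1982]
tool_rot: [[0.605, 0.796, 0.001], [0.796, -0.605, 0.001], [0.001, 0.0, -1.0]]
contact_force: [-0.5, 0.1, 0.0]
finger_gap: 0.0365
t: 49.65
position: [0.4797, 0.0369, 0.1982]
tool_rot: [[0.605, 0.796, 0.001], [0.796, -0.605, -0.0], [0.0, 0.001, -1.0]]
contact_force: [-0.7, -1.2, 4.5]
finger_gap: 0.0112
grasp now [0.4798 0.0368 0.1512] tool y deg -37.22328175308738 q7 -1.1186300658949813 F [-0.7472 -1.2262  4.5191] gap 0.011158018727524524 t 49.65
shift now [ 0.0004  0.1691 -0.001 ] turn units -0.00025868614541535174
shift after turn [ 0.0004  0.1691 -0.001 ] rows min 2.7057302259636673
```

```bash
python3 -m crank '[[[0,0.006,0],0],[[0,0.012,0],0],[[0,0.016,0],0],[[0,0.018,0],0],[[0,0.018,0],0],[[0,0.018,0],0],[[0,0.018,0],0],[[0,0.018,0],0],[[0,0.016,0],0],[[0,0.012,0],0]]' -1 30
python3 - <<'E'
from h import *
go([.6147,-.0651,.1524],CY)
E
python3 -m crank '[[[0,0.008,0],0],[[0,0.006,0],0],[[0,0.004,0],0],[[0,0,0],0],[[0,0,0],0]]' -1 30
python3 - <<'E'
from h import *
go([.6147,-.0651,.1524],CY)
E
```

```text
t: 50.9
position: [0.6006, -0.0558, 0.1982]
tool_rot: [[0.605, 0.796, -0.001], [0.796, -0.605, -0.001], [-0.001, -0.0, -1.0]]
contact_force: [-4.2, -0.2, 7.5]
finger_gap: 0.0111
grasp now [ 0.6006 -0.0558  0.1512] tool y deg -37.257411877481886 q7 -0.9584856839219198 F [-4.1998 -0.1597  7.4923] gap 0.011095288485464275 t 50.9
shift now [ 0.0012  0.0169 -0.0012] turn units -0.0006379097497987028
shift after turn [ 0.0012  0.0169 -0.0012] rows min 0.27114920888722677
t: 51.52
position: [0.6139, -0.0661, 0.1982]
tool_rot: [[0.605, 0.796, -0.002], [0.796, -0.605, -0.001], [-0.002, -0.001, -1.0]]
contact_force: [-4.8, -0.5, 7.7]
finger_gap: 0.0108
grasp now [ 0.6138 -0.0661  0.1512] tool y deg -37.22792229018352 q7 -0.9406026378603901 F [-4.7652 -0.4798  7.6968] gap 0.0107916441805889 t 51.525
shift now [ 0.0013  0.0001 -0.0012] turn units -0.0003102476687057459
shift after turn [ 0.0013  0.0001 -0.0012] rows min 0.028273444750101767
```

```bash
python3 -m crank '[[[0,0.002,0],0],[[0,0.002,0],0],[[0,0,0],0]]' -1 30
python3 -m crank '[[[0,0.002,0],0],[[0,0,0],0]]' -1 30
python3 - <<'E'
from h import *
go([.6147,-.0651,.1524],CY)
E
```

```text
t: 51.9
position: [0.6144, -0.0662, 0.1982]
tool_rot: [[0.604, 0.797, -0.009], [0.797, -0.604, 0.001], [-0.004, -0.007, -1.0]]
contact_force: [-15.2, 3.3, 16.0]
finger_gap: 0.0113
t: 52.15
position: [0.6147, -0.0662, 0.1981]
tool_rot: [[0.603, 0.798, -0.012], [0.798, -0.603, 0.002], [-0.006, -0.01, -1.0]]
contact_force: [-18.3, 6.2, 18.9]
finger_gap: 0.0109
grasp now [ 0.6141 -0.0662  0.1511] tool y deg -37.08050514967741 q7 -0.9344994722027589 F [-18.338    6.1792  18.9007] gap 0.010868912373508434 t 52.15
shift now [ 0.0012 -0.0002 -0.0013] turn units 0.0013277205591399298
shift after turn [ 0.0012 -0.0002 -0.0013] rows min 0.028716753373804194
```

```bash
python3 -m crank '[[[0,-0.004,0],0],[[0,0,0],0]]' -1 30
python3 -m crank '[[[0,0,0],0],[[0,0,0],0],[[0,0,0],0],[[0,0,-0.03],0],[[0,0,-0.05],0],[[0,0,-0.04],0],[[0,0,0],0],[[0,0,0],0]]' -0.2 30
python3 - <<'E'
from h import *
go([.5314,-.2204,.2001],CY)
snap('wrist','wrist29.png')
E
```

```text
t: 52.4
position: [0.6142, -0.066, 0.1981]
tool_rot: [[0.604, 0.797, -0.005], [0.797, -0.604, -0.0], [-0.003, -0.004, -1.0]]
contact_force: [-9.4, 0.8, 10.3]
finger_gap: 0.0112
t: 53.4
position: [0.6161, -0.0674, 0.3171]
tool_rot: [[0.605, 0.796, -0.001], [0.796, -0.605, -0.0], [-0.001, -0.0, -1.0]]
contact_force: [0.1, -0.7, -0.4]
finger_gap: 0.0369
grasp now [ 0.6161 -0.0674  0.2701] tool y deg -37.23262419963221 q7 -0.8633939859773788 F [ 0.1264 -0.7349 -0.4328] gap 0.03687363987511564 t 53.4
shift now [-0.173   0.0252  0.0701] turn units -0.00036249110702459903
shift after turn [-0.173   0.0251  0.0701] rows min 3.0141348763525344
```

View pics/wrist29.png

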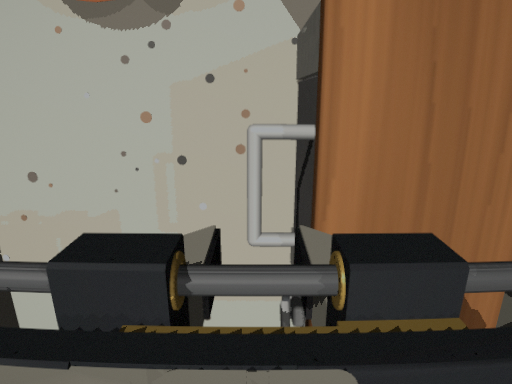

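Tray shut. Now over to the lever.

```bash
python3 -m crank '[[[-0.0433,0.0063,0],0],[[-0.0433,0.0063,0],0],[[-0.0433,0.0063,0],0],[[-0.0433,0.0063,0],0],[[0,0,0],0],[[0,0,0],0]]' 0 8
python3 - <<'E'
from h import *
c=snap('wrist','wrist30.png'); go([.5314,-.2204,.2001],CY)
print(proj(c,[.5314,-.2204,.2001]),proj(c,c2w(-.018,-.1718,.2032)))
E
```

```text
t: 54.2
position: [0.5314, -0.2197, 0.3167]
tool_rot: [[0.605, 0.796, -0.001], [0.796, -0.605, 0.002], [0.001, -0.002, -1.0]]
contact_force: [-0.4, -0.2, -0.0]
finger_gap: 0.0457
grasp now [ 0.5318 -0.2189  0.27  ] tool y deg -37.13460112848227 q7 -0.5497980808940249 F [ 0.569  -0.0278 -0.0782] gap 0.04575345251923619 t 54.25
shift now [-0.0015  0.0007  0.0699] turn units 0.0007266541279748515
shift after turn [-0.0015  0.0007  0.0699] rows min 1.1182646159452354
[256.7999 211.3225] [256.4077 215.9433]
```

View pics/wrist30.png

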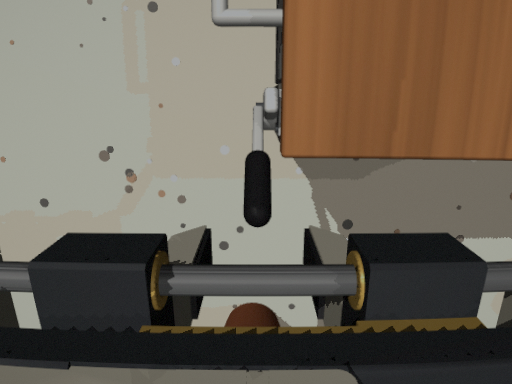

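```bash
python3 -m crank '[[[-0.001,0.001,0.035],0],[[0,0,0.034],0],[[0,0,0],0],[[0,0,0],0]]' 0 8
python3 -m crank '[[[0,0,0],0],[[0,0,0],0],[[0,0,0],0],[[0,0,0],0]]' -1 10
python3 - <<'E'
from h import *
go([.5314,-.2204,.2001],CY)
p=manip.get_obs()['position']; q=w2c(p); print(q+[0,.112],p[2]-.179)
E
```

```text
t: 54.75
position: [0.533, -0.2205, 0.2497]
tool_rot: [[0.603, 0.798, 0.001], [0.798, -0.603, 0.0], [0.001, 0.001, -1.0]]
contact_force: [0.5, 0.6, 0.4]
finger_gap: 0.0457
t: 55.25
position: [0.5308, -0.2208, 0.2492]
tool_rot: [[0.605, 0.797, -0.003], [0.797, -0.605, 0.001], [-0.001, -0.003, -1.0]]
contact_force: [-6.5, 2.2, 6.9]
finger_gap: 0.0172
grasp now [ 0.5306 -0.2207  0.2022] tool y deg -37.19985854812191 q7 -0.5973193618873761 F [-6.4895  2.2471  6.8875] gap 0.017172320802689947 t 55.25
shift now [0.0007 0.0004 0.002 ] turn units 1.5716875343653704e-06
shift after turn [0.0007 0.0004 0.002 ] rows min 0.03555459905441244
[-0.0181 -0.0585] 0.07015030094480901
```

```bash
python3 -m crank '[[[0.0097,0,-0.0071],0],[[0.0105,0,-0.0057],0],[[0.0111,0,-0.0043],0],[[0.0116,0,-0.0028],0],[[0.0119,0,-0.0012],0]]' -1 10
python3 - <<'E'
from h import *
p=manip.get_obs()['position']; q=w2c(p); print(q+[0,.112],p[2]-.179,manip.get_obs()['finger_gap'])
E
python3 -m crank '[[[0.0120,0,0.0003],0],[[0.0118,0,0.0018],0],[[0.0115,0,0.0034],0],[[0.0109,0,0.0049],0],[[0.0102,0,0.0062],0],[[0,0,0],0],[[0,0,0],0]]' -1 10
python3 - <<'E'
from h import *
p=manip.get_obs()['position']; q=w2c(p); print(q+[0,.112],p[2]-.179, np.rad2deg(np.arctan2(q[1]+.112,p[2]-.179)))
E
```

```text
t: 55.88
position: [0.564, -0.1773, 0.2697]
tool_rot: [[0.605, 0.796, -0.003], [0.796, -0.605, 0.0], [-0.002, -0.003, -1.0]]
contact_force: [-4.4, -0.1, -1.1]
finger_gap: 0.0177
[-0.0178 -0.0038] 0.09065550785445403 0.017667921872325843
t: 56.75
position: [0.5988, -0.1321, 0.253]
tool_rot: [[0.604, 0.797, -0.001], [0.797, -0.604, 0.001], [-0.0, -0.002, -1.0]]
contact_force: [-4.8, 2.3, 0.3]
finger_gap: 0.0177
[-0.0175  0.0533] 0.07400064744895557 35.76865756966852
```

```bash
python3 -m crank '[[[0,0,0],0],[[0,0,0],0],[[0,0,0],0],[[0,0,-0.03],0],[[0,0,-0.05],0],[[0,0,-0.05],0],[[0,-0.03,-0.02],0],[[0,0,0],0],[[0,0,0],0]]' 0 8
python3 - <<'E'
from h import *
for n in ['wrist','scene','top']: snap(n,n+'31.png')
s=load('scene31.png')
cv2.imwrite('pics/s31.png',cv2.resize(s['frame'][90:230,250:420],None,fx=4,fy=4,interpolation=cv2.INTER_CUBIC))
E
```

```text
t: 57.88
position: [0.5753, -0.1157, 0.4029]
tool_rot: [[0.605, 0.796, 0.0], [0.796, -0.605, -0.001], [-0.001, 0.001, -1.0]]
contact_force: [-0.1, -0.4, 0.9]
finger_gap: 0.0458
```

View pics/wrist31.png

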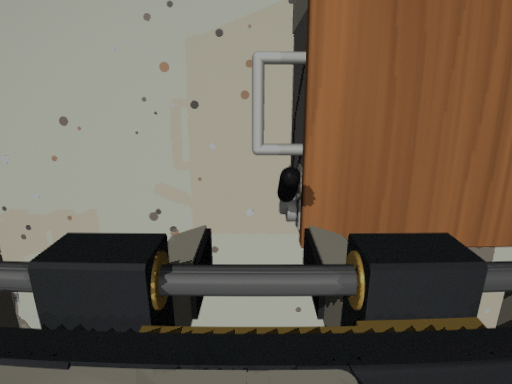

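View pics/s31.png

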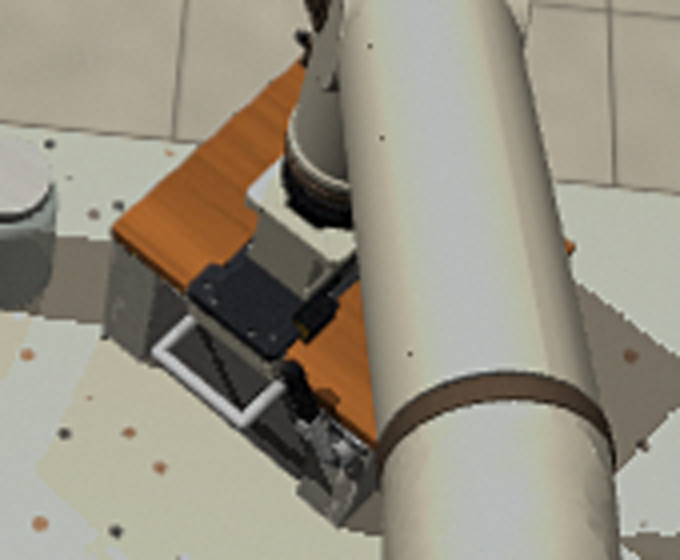

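View pics/top31.png

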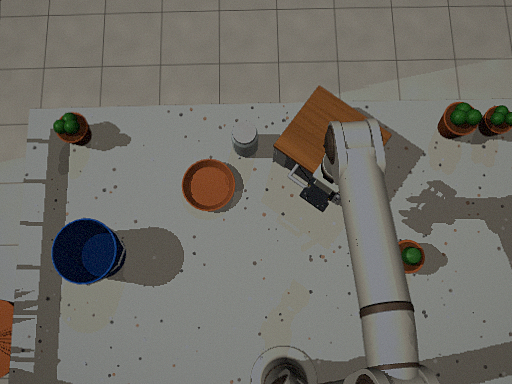

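```bash
python3 - <<'E'
from h import *
c=load('wrist31.png')
print('tip',w2c(onz(c,290,175,.210)),'handle',w2c(onz(c,258,58,.141)),w2c(onz(c,258,149,.141)))
E
```

```text
tip [-0.0173 -0.0545] handle [-0.0442  0.0463] [-0.0442 -0.043 ]
```

```bash
python3 -c "
from rig import manip
print(manip.get_obs()['contact_force'],manip.get_obs()['t']); print(manip.close_job())"
```

```text
[0.62570303 0.504688   0.25004196] 58.025
the job is handed in; nothing more can be done
None
```

I handed the job in at about 58 s of the 210 s allowed. I freed the lever, pulled the tray out about 170 mm and rested the lid, knob up, in the saucer. Both pegs I could find went into the tin. I then put the lid back, pushed the tray shut and flipped the lever back over to lock it.

**Last checks:**
- **Lid:** pressing the knob with the closed fingers met contact at 149.3 mm, against 149 mm expected for a fully seated lid.
- **Tray:** it reached its stop, and the handle is within about 2 mm of where it was at the start.
- **Lever:** it was let go at about 36° inward, which is locked; the last picture shows it leaning over the tray.
- **Pegs:** no loose peg showed in any view, so this start seems to have had only two.
- **Other things:** the pail, jar and cactus look unmoved; I checked this by eye only.

No check failed. The only disagreement was in measuring the cupboard's angle: the cameras gave about −36° to −38°. I settled on −37.2°, in line with the direction the tray actually moved (−37.4°).

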